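# Walk the soap mould home against the cutting stop

### The arm

A 6-joint arm with a two-finger parallel gripper is mounted at the origin on the work surface. World frame = base frame: x ahead of the robot, y to its left, z up, the work surface at z = 0. Lengths are in mm, angles in degrees, forces in N, time in s.
With the tool pointing down it reaches from about 300 to 850 mm from the base axis. Payload 4.2 kg.
Tool frame: the origin (TCP) lies on the mounting face of the last link; the fingertips stand 191 mm ahead of it and the grasp point (between the pads) lies 172 mm ahead of it; z points along the fingers, y is the direction in which the jaws open and shut (so a half turn about z gives the same grasp; the last joint's range is limited). The gripper opens to 91 mm and grips with 3 to 60 N. Pads are 32 mm wide; open, the fingers measure 118 mm over their backs; the gripper's body (76 mm by 178 mm) begins 60 mm behind the grasp point.
Start: joints at [-77.349, 18.312, 89.639, -0, 72.044, -1.146], TCP at [137.124, -558.408, 404.776] pointing down, gripper open.
Joint ranges: [-177.97, 177.97], [-48.28, 115.42], [12.27, 149.76], [-77.06, 257.06], [2.81, 150.46], [-146.56, 146.56]. Speed limits (degrees/s): [147.25, 147.25, 180, 180, 180, 180].

### API

Orientations are given as [roll, pitch, yaw] about the fixed x, y, z axes, in that order (R = Rz(yaw) Ry(pitch) Rx(roll)).
In Python, from workcell import env gives the robot as it stands.
- The arm moves only by the shell command python3 -m handwheel 'ROWS' [FORCE]. ROWS is JSON, a list of rows, each an object with "gripper": the opening in per cent of the stroke, from 0 (shut) to 100 (fully open); "travel": the shift along the tool's x, y, z in m, a list of three; "twist": the turn about the tool's z in rad. In form: [{"gripper": gripper, "travel": [x, y, z], "twist": twist}, ...]. A call has 1 to 5 rows; each row shifts and turns the commanded pose from where the row before left it, along the tool's axes as they then stand; what a row does not reach is not made up. A row lasts 1/12 s, in which the tool goes at most 41.7 mm and 7.16 degrees, less where a joint would pass 70% of its speed; a pose out of reach is approached as far as the arm can. A call with a gripper value outside its range is refused whole. The fingers move at their own pace and stop on an object; FORCE is the grip in N (left out, the last holds). Time passes only in rows, so rows that do not move let the fingers close. It gives the time, the measured TCP pose, the force and the opening at its end, in the units of the state.
- env.state(): the state, without advancing time (a new reading comes with each control period).
- env.grab_frame(name): name is "scene" or "top" or "wrist"; returns a dict with "frame" (480x640x3 uint8, red, green, blue), "intrinsics" (3x3 intrinsics, pixels), "extrinsics" (4x4, takes a point from camera to world coordinates). Camera axes: x right, y down, z forward; pixel columns grow to the right and rows downward; lengths in mm; the calibration is good to about 2 mm. A picture is of the moment at which its call begins. There is no depth.
- env.job_done(): hands the job in, once; it reports no verdict.
Trained networks look in the newest picture that a camera, given by its name, has taken for a name from the list of things; names that differ only in an ending like _2 or _b are one class to them, and where a whole thing is asked for, a point or a joint stands for the part that bears it (a point fixed in the world has none). Each returns a list of dicts, best first, with "confidence" (0 to 1); they miss things now and then, are a little off and sometimes report something else, mostly with a low value. They report only what shows in the picture. A call takes as long as a camera call.
- env.trace(camera, thing): "pixels" (480x640 bool, what is visible of it) and "uv" ([column, row] in pixels, amid what is visible of it).
- env.pinpoint(camera, thing): "uv" ([column, row] in pixels: a listed point, or the origin of a listed thing).
The state is a dict: "time_s": time; "qpos": joint angles; "qvel": joint speeds; "effort": joint torques, N m; "ee_pos": TCP position; "ee_rot": TCP orientation; "force": force on the tool from outside, world axes, zero at the start; "torque": the same for the moment, N m; "gripper_width": finger opening in mm.
Only numpy, scipy, OpenCV 4.12 (cv2) and the standard library are available. Lean on these libraries where they do the work, as an engineer would, in place of code of your own. Each camera call takes 0.05 s, during which the arm holds its last target. There are 200 camera calls.

### The job

The filled soap mould is too heavy to shove from the middle: walk it up the cutting bed by pushing its near face at alternate ends in short swings, never pressing on it with more than 16 N and never letting it slew more than about 15 degrees from square, until its whole far face sits flush against the steel stop bar. Then push the keeper bar all the way across behind it so that it cannot slip back, and leave everything else on the table where it stands.

Things in the scene. Friction and masses are not known exactly. Their poses are not given: they have to be found in the camera images.
- mould_mid (a point): Centre, half-way up, of the filled soap mould: a thick aluminium loaf tin with smooth outer faces, full of cream soap, 90 mm along its x, 340 mm along its y, 65 mm high; this point is 49.5 mm above the table. Too wide to grasp; about 3.2 kg. x points from its near face (robot's side) to its far face, y to its left end. It starts 30 to 55 mm short of the stop, up to 0.1 rad out of square.
- near_left (a point): Mould's corner at its near face and left (+y) end, half-way up; mould axes. The mould stands on two rubber feet (centred 95 mm left and right of the middle, 50 mm along x, 16 mm wide, 10 mm high), friction about 0.6: pushed near the middle it needs 18 to 21 N.
- near_right (a point): Mould's corner at its near face and right (-y) end, half-way up; mould axes. Pushed squarely on the near face within 20 mm of either end, the mould needs only about 10 to 13 N once moving and swings about the foot on its other side, which stays nearly in place. A pushing tool that also bears down on it (friction on its face 0.6) makes it much harder to move: ease the tool upward.
- far_left (a point): Corner of the mould at its far face and left end, half-way up (the face that must lie flush on the stop); mould axes.
- far_right (a point): Corner of the mould at its far face and right end, half-way up; mould axes.
- stop (a point): Middle of the near face of the rubber facing of the steel stop bar on the wooden bed, 50 mm above the table; x points away from the robot, square to the face, y to the left along it. The rubber gives 1 mm per 2.5 N. The bar is 370 mm long, 20 mm thick, its top 57 mm above the table. The bed is a fixed board 12 mm thick, 235 mm before the face to 95 mm beyond, 325 mm left to 205 mm right.
- keeper (a joint): Travel of the keeper bar in m: 0 drawn back, 0.070 fully across; slides to the right (-y of the stop) against 2 N of friction and stays put. A steel bar 14 mm wide, 100 mm long, 14 to 34 mm above the table, in a channel at the bed's left; axis 102 mm before the stop face, tip 205 mm left of the stop's middle when back, 135 mm when across. Clears a mould that is home by 5 mm.
- keeper_post (a point): Axis of the upright post on the keeper bar, at 56 mm above the table: 14 mm in diameter, with a 20 mm black cap from 72 to 82 mm above the table; push the post from its left side. Axes as the stop's.
- pitcher: Bystander: stainless steel pitcher with a handle, 104 mm wide, 150 mm high; origin under its centre.
- jar: Bystander: clear jar with a grey lid, 96 mm wide, 130 mm high; origin under its centre.
- cup: Bystander: paper cup, 72 mm wide, 75 mm high, to the right of the bed; origin under its centre.
- dropper: Bystander: small white bottle, 32 mm wide, 85 mm high, on the bed beyond the stop bar; origin under its centre.
- scent: Bystander: small amber bottle, 36 mm wide, 80 mm high, to the right of the bed; origin under its centre.
- tumbler: Bystander: green drinking bottle with a black cap, 72 mm wide, 170 mm high; origin under its centre.

How it is judged (in metres and radians):
On the way:
1. the mould's far face is flush against the stop bar, the keeper not yet across (x of each of far_left, far_right in the frame of stop above -0.003 m and y of mould_mid in the frame of stop between -0.035 and 0.035 m and value of joint keeper below 0.03 m), for 0.3 s.
At the end, for the whole second after the job is handed in: Both far corners of the mould lie within 3 mm of the stop bar's face, its middle within 35 mm of the bar's middle, it stands level and at rest, and the keeper is across by at least 64 of its 70 mm (x of each of far_left, far_right in the frame of stop above -0.003 m and y of mould_mid in the frame of stop between -0.035 and 0.035 m and value of joint keeper above 0.064 m and linear speed of mould below 0.01 m/s and angle between mould_mid's own z axis and vertical below 0.03 rad); the robot touches nothing.
It fails at once if the mould is pressed by the robot with more than 17 N (contact force between any of the fingers, the arm and mould above 17 N).
It fails at once if the mould slews more than 18 degrees (0.315 rad) from square with the stop (angle between the x axis of mould_mid and the x axis of stop, either way round above 0.315 rad).
It fails at once if the mould is tipped by more than 0.1 rad (angle between mould_mid's own z axis and vertical above 0.1 rad).
It fails at once if a bystander is moved by more than 20 mm (distance of any of pitcher, jar, cup, dropper, scent, tumbler from where it was at the start of the episode above 0.02 m).
It also fails if it takes over 72 s, if anything falls off the work surface, if the arm or the gripper's body presses on something with over 40 N, if the wrist force passes 120 N, or if a joint passes its speed limit or range.

## Working session

There is one attempt and no reset: what is moved stays moved. The work goes in short steps, Python scripts to look and compute and a shell command to move; the robot and the scene stay as the last step left them, time stands still between calls to the robot, and variables do not carry over. Pictures are saved under pics/ and viewed, about 8 in all and at most 12, crops included, and the job is handed in when it is done.

```bash
ls; mkdir -p pics; cat > h.py <<'E'
from workcell import env
import numpy as np, cv2
def ray(f,uv):
    K=np.array(f["intrinsics"]);T=np.array(f["extrinsics"])
    d=T[:3,:3]@np.linalg.solve(K,[uv[0],uv[1],1.]);return T[:3,3],d
def atz(f,uv,z):
    o,d=ray(f,uv);return o+d*(z-o[2])/d[2]
def save(f,n): cv2.imwrite('pics/'+n+'.png',f["frame"][:,:,::-1])
E
python3 - <<'E'
from h import *
s=env.state();print({k:np.round(v,2).tolist() for k,v in s.items()})
for c in ["top","scene"]:
    f=env.grab_frame(c);save(f,c+'0');print(c,np.round(f["extrinsics"],2).tolist(),np.round(f["intrinsics"],1).tolist())
    for n,z in [("mould_mid",49.5),("near_left",49.5),("near_right",49.5),("far_left",49.5),("far_right",49.5),("stop",50),("keeper_post",56),("pitcher",0),("jar",0),("cup",0),("dropper",12),("scent",0),("tumbler",0)]:
        r=env.pinpoint(c,n)
        print(n,[(np.round(q["uv"],1).tolist(),round(q["confidence"],2),np.round(atz(f,q["uv"],z),1).tolist()) for q in r[:2]])
E
```

```text
pics
{'time_s': 0.0, 'qpos': [-77.35, 18.35, 89.71, -0.0, 72.04, -1.15], 'qvel': [-0.08, 0.03, 0.02, -0.04, -0.07, -0.03], 'effort': [-0.0, -41.25, -23.2, 0.07, 0.05, -0.0], 'ee_pos': [137.09, -558.24, 403.93], 'ee_rot': [-179.9, -0.0, 13.8], 'force': [-0.03, 0.03, 0.56], 'torque': [-0.0, -0.03, -0.01], 'gripper_width': 91.12}
top [[0.02, -1.0, 0.06, 527.8], [-1.0, -0.02, 0.0, 3.96], [-0.0, -0.06, -1.0, 1492.22], [0.0, 0.0, 0.0, 1.0]] [[542.7, 0.0, 305.7], [0.0, 542.7, 233.6], [0.0, 0.0, 1.0]]
mould_mid [([312.1, 248.0], 0.65, [581.4, -9.4, 49.5])]
near_left [([247.4, 262.7], 0.65, [538.2, 161.4, 49.5])]
near_right [([376.1, 268.9], 0.73, [530.1, -180.4, 49.5])]
far_left [([253.0, 225.8], 0.56, [636.8, 149.5, 49.5])]
far_right [([376.5, 237.0], 0.63, [614.8, -180.1, 49.5])]
stop [([314.5, 217.1], 0.72, [664.0, -13.9, 50.0])]
keeper_post [([204.5, 243.9], 0.6, [585.1, 275.8, 56.0]), ([380.0, 239.6], 0.42, [607.8, -188.7, 56.0])]
pitcher [([462.8, 300.9], 0.84, [448.7, -424.9, 0.0])]
jar [([475.5, 221.4], 0.67, [667.5, -458.6, 0.0])]
cup [([405.6, 247.6], 0.63, [590.6, -266.9, 0.0])]
d
[... 676 characters left out ...]
0.93, [625.7, 158.4, 49.5])]
far_right [([243.9, 242.1], 0.74, [612.1, -173.9, 49.5]), ([321.5, 234.4], 0.57, [575.4, -10.4, 49.5])]
stop [([315.4, 264.4], 0.62, [662.9, -17.7, 50.0])]
keeper_post [([452.9, 240.0], 0.85, [574.9, 271.4, 56.0])]
pitcher [([156.0, 198.7], 0.73, [439.3, -422.3, 0.0]), ([253.7, 210.5], 0.57, [460.8, -179.0, 0.0])]
jar [([112.3, 267.2], 0.91, [663.1, -454.7, 0.0]), ([405.7, 227.4], 0.34, [487.8, 182.9, 0.0])]
cup [([202.0, 252.6], 0.73, [605.5, -272.5, 0.0])]
dropper [([248.4, 287.2], 0.58, [703.2, -152.8, 12.0])]
scent [([222.8, 215.0], 0.86, [482.5, -249.6, 0.0])]
tumbler [([539.8, 297.3], 0.94, [671.6, 451.6, 0.0]), ([153.9, 195.8], 0.58, [429.4, -430.4, 0.0])]
```

View pics/top0.png

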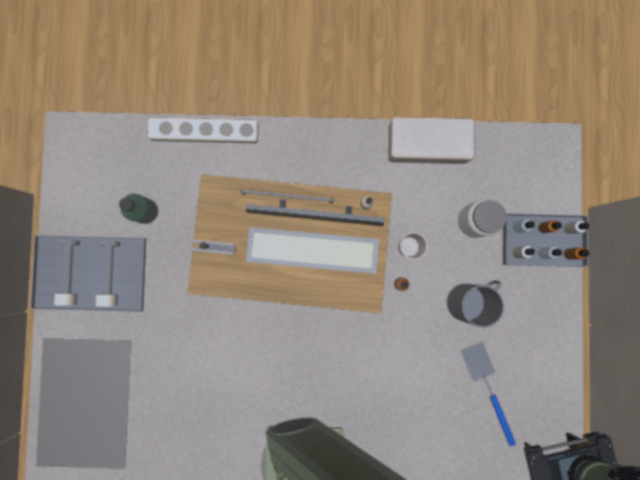

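View pics/scene0.png

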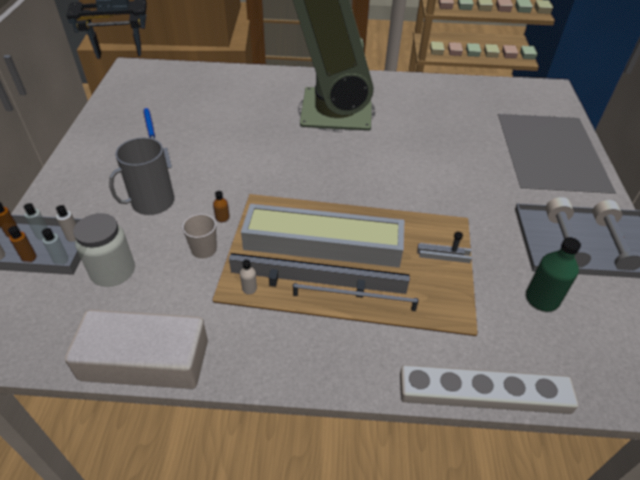

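Top view: the mould spans about (248,228)–(380,272). The stop bar runs from (247,208) to (384,222), the keeper post is near (204,245), and the cup and amber bottle are just right of the bed at (411,245) and (401,284).

```bash
cat >> h.py <<'E'
def mould(c="top"):
    f=env.grab_frame(c);r=env.trace(c,"mould_mid")
    m=np.array(r[0]["pixels"]).astype(np.uint8)
    cs,_=cv2.findContours(m,cv2.RETR_EXTERNAL,cv2.CHAIN_APPROX_NONE)
    p=max(cs,key=cv2.contourArea)[:,0,:]
    P=np.array([atz(f,q,82)[:2] for q in p]).astype(np.float32)
    return f,m,cv2.minAreaRect(P),r[0]["confidence"]
E
python3 - <<'E'
from h import *
f,m,R,c=mould();print("mould rect",R,c)
im=f["frame"];hsv=cv2.cvtColor(im,cv2.COLOR_RGB2HSV)
w=((hsv[...,1]>60)&(hsv[...,0]<25)&(hsv[...,0]>8)).astype(np.uint8);w[:150]=0;w[340:]=0;w[:,:170]=0;w[:,393:]=0
w=cv2.morphologyEx(w,cv2.MORPH_OPEN,np.ones((3,3),np.uint8))
pts=np.argwhere(w)[:,::-1]
P=np.array([atz(f,q,12)[:2] for q in pts]).astype(np.float32)
B=cv2.minAreaRect(P);print("bed",B,np.round(cv2.boxPoints(B),1).tolist())
print("mould box",np.round(cv2.boxPoints(R),1).tolist())
r=env.trace("top","keeper_post")
for q in r[:2]: print(q["confidence"],q["uv"],np.array(q["pixels"]).sum())
v=im.copy();v[m>0,0]=255;v[w>0,2]=255
cv2.imwrite('pics/seg.png',cv2.resize(v[160:325,180:430],None,fx=3,fy=3,interpolation=0)[:,:,::-1])
E
```

```text
mould rect ((575.658447265625, -8.953018188476562), (338.3165283203125, 90.1176528930664), 86.20537567138672) 0.77
bed ((595.805419921875, 51.215576171875), (526.3987426757812, 327.41607666015625), 85.62588500976562) [[412.5, -198.6999969482422], [739.0, -223.6999969482422], [779.0999755859375, 301.20001220703125], [452.6000061035156, 326.1000061035156]]
mould box [[519.5, -174.8000030517578], [609.4000244140625, -180.6999969482422], [631.7999877929688, 156.89999389648438], [541.9000244140625, 162.8000030517578]]
0.79 [217.8, 245.8] 219
0.5 [366.6, 201.2] 132
```

View pics/seg.png

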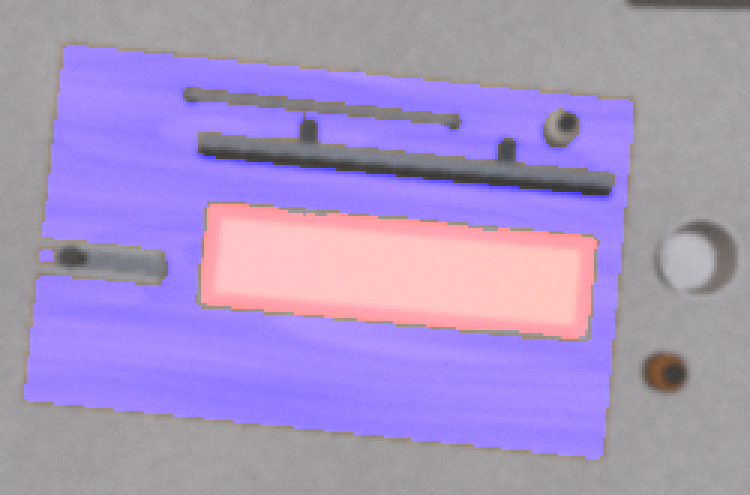

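Segmentation agrees with the given sizes. The stop is at about (661,-14) with yaw -4.4°. The mould is nearly square, with its far face about 40 mm short. I'll turn the tool square, shut the gripper and go above the near-right end.

```bash
python3 -m handwheel '[{"gripper":0,"travel":[0,0,0],"twist":0.106},{"gripper":0,"travel":[0,0,0],"twist":0.106},{"gripper":0,"travel":[0,0,0],"twist":0.106}]' 30
python3 -m handwheel '[{"gripper":0,"travel":[0.0213,-0.0282,0],"twist":0},{"gripper":0,"travel":[0.0213,-0.0282,0],"twist":0},{"gripper":0,"travel":[0.0213,-0.0282,0],"twist":0},{"gripper":0,"travel":[0.0213,-0.0282,0],"twist":0},{"gripper":0,"travel":[0.0213,-0.0282,0],"twist":0}]'
python3 -m handwheel '[{"gripper":0,"travel":[0.0213,-0.0282,0],"twist":0},{"gripper":0,"travel":[0.0213,-0.0282,0],"twist":0},{"gripper":0,"travel":[0.0213,-0.0282,0],"twist":0},{"gripper":0,"travel":[0.0213,-0.0282,0],"twist":0},{"gripper":0,"travel":[0.0213,-0.0282,0],"twist":0}]'
python3 -m handwheel '[{"gripper":0,"travel":[0.0213,-0.0282,0],"twist":0},{"gripper":0,"travel":[0.0213,-0.0282,0],"twist":0},{"gripper":0,"travel":[0.0213,-0.0282,0],"twist":0},{"gripper":0,"travel":[0.0213,-0.0282,0],"twist":0},{"gripper":0,"travel":[0.0213,-0.0282,0],"twist":0}]'
```

```text
time_s: 1.8
ee_pos: [137.1, -558.4, 404.8]
ee_rot: [180.0, 0.0, -4.7]
force: [0.6, -0.4, -1.0]
gripper_width: 73.8
time_s: 2.22
ee_pos: [254.9, -424.7, 404.9]
ee_rot: [180.0, -0.0, -4.5]
force: [0.1, -0.2, 0.1]
gripper_width: 40.6
time_s: 2.63
ee_pos: [372.0, -292.2, 405.0]
ee_rot: [180.0, -0.0, -4.4]
force: [0.6, -1.3, -0.7]
gripper_width: 7.3
time_s: 3.05
ee_pos: [489.2, -159.7, 405.0]
ee_rot: [180.0, -0.0, -4.4]
force: [0.0, -0.3, -0.8]
gripper_width: 0.3
```

```bash
python3 -m handwheel '[{"gripper":0,"travel":[0,0,0.036],"twist":0},{"gripper":0,"travel":[0,0,0.036],"twist":0},{"gripper":0,"travel":[0,0,0.036],"twist":0},{"gripper":0,"travel":[0,0,0.036],"twist":0},{"gripper":0,"travel":[0,0,0.036],"twist":0}]'
python3 -m handwheel '[{"gripper":0,"travel":[0.002,0,0],"twist":0},{"gripper":0,"travel":[0.002,0,0],"twist":0},{"gripper":0,"travel":[0.002,0,0],"twist":0},{"gripper":0,"travel":[0.002,0,0],"twist":0},{"gripper":0,"travel":[0.001,0,0],"twist":0}]'
python3 -m handwheel '[{"gripper":0,"travel":[0.001,0,0],"twist":0},{"gripper":0,"travel":[0.001,0,0],"twist":0}]'
python3 - <<'E'
from h import *
f=env.grab_frame("scene");cv2.imwrite('pics/a.png',cv2.resize(f["frame"][120:330,150:480],None,fx=2.4,fy=2.4)[:,:,::-1])
E
```

```text
time_s: 3.47
ee_pos: [488.3, -161.1, 223.5]
ee_rot: [180.0, -0.1, -4.4]
force: [0.2, 0.7, -0.8]
gripper_width: 0.6
time_s: 3.88
ee_pos: [498.5, -162.4, 227.1]
ee_rot: [179.9, -0.3, -4.4]
force: [-0.9, 0.4, -0.3]
gripper_width: 0.0
time_s: 4.05
ee_pos: [499.6, -162.3, 225.9]
ee_rot: [180.0, -0.1, -4.4]
force: [0.1, -0.4, -0.8]
gripper_width: 0.3
```

View pics/a.png

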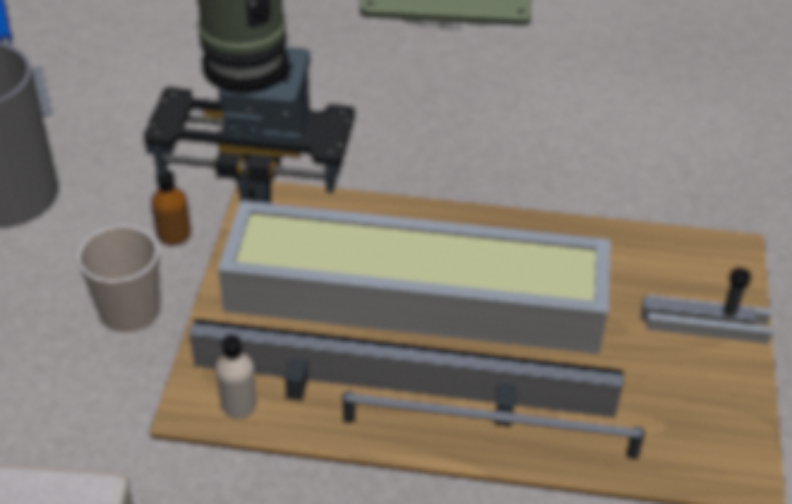

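The shut fingers stand in front of the near-right end at (255,190) in the crop, with the amber bottle clear below the gripper rail. Now I'll make contact gently.

```bash

python3 -m handwheel '[{"gripper":0,"travel":[0.001,0,0],"twist":0},{"gripper":0,"travel":[0.001,0,0],"twist":0},{"gripper":0,"travel":[0.001,0,0],"twist":0}]'
python3 -m handwheel '[{"gripper":0,"travel":[0.0006,0,0],"twist":0},{"gripper":0,"travel":[0.0006,0,0],"twist":0}]'
python3 -m handwheel '[{"gripper":0,"travel":[0.0006,0,0],"twist":0},{"gripper":0,"travel":[0.0006,0,0],"twist":0}]'
```

```text
time_s: 4.35
ee_pos: [502.2, -162.4, 224.8]
ee_rot: [180.0, 0.0, -4.4]
force: [-2.5, -0.6, 2.3]
gripper_width: 0.3
time_s: 4.52
ee_pos: [502.6, -162.4, 224.5]
ee_rot: [-180.0, 0.2, -4.4]
force: [-5.1, -0.1, 3.3]
gripper_width: 0.6
time_s: 4.68
ee_pos: [503.1, -162.4, 224.5]
ee_rot: [-180.0, 0.3, -4.4]
force: [-8.3, 0.0, 6.6]
gripper_width: 0.3
```

```bash

python3 -m handwheel '[{"gripper":0,"travel":[0,0,-0.001],"twist":0},{"gripper":0,"travel":[0,0,-0.001],"twist":0}]'
python3 -m handwheel '[{"gripper":0,"travel":[0.0004,0,-0.0005],"twist":0},{"gripper":0,"travel":[0.0004,0,-0.0005],"twist":0}]'
```

```text
time_s: 4.85
ee_pos: [503.1, -162.3, 225.6]
ee_rot: [-179.9, 0.3, -4.4]
force: [-4.8, -0.5, -3.6]
gripper_width: 0.5
time_s: 5.02
ee_pos: [503.6, -162.3, 226.2]
ee_rot: [-179.9, 0.4, -4.4]
force: [-6.0, -0.9, -4.2]
gripper_width: 0.5
```

```bash

python3 -m handwheel '[{"gripper":0,"travel":[0.0005,0,-0.0001],"twist":0},{"gripper":0,"travel":[0.0005,0,-0.0001],"twist":0}]'
python3 -m handwheel '[{"gripper":0,"travel":[0.0004,0,-0.0001],"twist":0},{"gripper":0,"travel":[0.0004,0,-0.0001],"twist":0}]'
python3 -m handwheel '[{"gripper":0,"travel":[0.0004,0,-0.0001],"twist":0},{"gripper":0,"travel":[0.0004,0,-0.0001],"twist":0}]'
```

```text
time_s: 5.18
ee_pos: [504.0, -162.3, 226.3]
ee_rot: [-179.9, 0.5, -4.4]
force: [-9.7, -1.8, -0.7]
gripper_width: 0.1
time_s: 5.35
ee_pos: [504.8, -162.5, 226.5]
ee_rot: [-179.9, 0.5, -4.4]
force: [-7.7, -1.8, -3.7]
gripper_width: 0.2
time_s: 5.52
ee_pos: [505.8, -162.7, 226.6]
ee_rot: [-180.0, 0.5, -4.4]
force: [-7.1, -3.2, -3.9]
gripper_width: 0.5
```

```bash

python3 -m handwheel '[{"gripper":0,"travel":[0.0006,0,-0.0001],"twist":0},{"gripper":0,"travel":[0.0007,0,-0.0001],"twist":0},{"gripper":0,"travel":[0.0008,0,-0.0001],"twist":0}]'
python3 -m handwheel '[{"gripper":0,"travel":[0.0008,0,-0.0001],"twist":0},{"gripper":0,"travel":[0.0008,0,-0.0001],"twist":0},{"gripper":0,"travel":[0.0008,0,-0.0001],"twist":0},{"gripper":0,"travel":[0.0008,0,-0.0001],"twist":0}]'
```

```text
time_s: 5.77
ee_pos: [507.9, -162.9, 226.8]
ee_rot: [-180.0, 0.5, -4.4]
force: [-7.5, -3.1, -5.5]
gripper_width: 0.3
time_s: 6.1
ee_pos: [511.1, -163.3, 227.2]
ee_rot: [-180.0, 0.5, -4.4]
force: [-7.4, -2.6, -4.4]
gripper_width: 0.4
```

```bash

python3 -m handwheel '[{"gripper":0,"travel":[0.001,0,-0.0001],"twist":0},{"gripper":0,"travel":[0.001,0,-0.0001],"twist":0},{"gripper":0,"travel":[0.001,0,-0.0001],"twist":0},{"gripper":0,"travel":[0.001,0,-0.0001],"twist":0},{"gripper":0,"travel":[0.001,0,-0.0001],"twist":0}]'
python3 -m handwheel '[{"gripper":0,"travel":[0.001,0,-0.0001],"twist":0},{"gripper":0,"travel":[0.001,0,-0.0001],"twist":0},{"gripper":0,"travel":[0.001,0,-0.0001],"twist":0},{"gripper":0,"travel":[0.001,0,-0.0001],"twist":0},{"gripper":0,"travel":[0.001,0,-0.0001],"twist":0}]'
python3 - <<'E'
from h import *
f,m,R,c=mould();print(R,c)
E
```

```text
time_s: 6.52
ee_pos: [516.1, -163.7, 227.7]
ee_rot: [-180.0, 0.5, -4.4]
force: [-7.7, -3.9, -5.0]
gripper_width: 0.9
time_s: 6.93
ee_pos: [521.1, -164.2, 228.1]
ee_rot: [180.0, 0.5, -4.4]
force: [-7.7, -2.4, -4.5]
gripper_width: 0.4
((582.2779541015625, -8.689346313476562), (95.366943359375, 342.5977783203125), 0.33981791138648987) 0.58
```

```bash

python3 -m handwheel '[{"gripper":0,"travel":[0.001,0,-0.0001],"twist":0},{"gripper":0,"travel":[0.001,0,-0.0001],"twist":0},{"gripper":0,"travel":[0.001,0,-0.0001],"twist":0},{"gripper":0,"travel":[0.001,0,-0.0001],"twist":0},{"gripper":0,"travel":[0.001,0,-0.0001],"twist":0}]'
python3 -m handwheel '[{"gripper":0,"travel":[0.001,0,-0.0001],"twist":0},{"gripper":0,"travel":[0.001,0,-0.0001],"twist":0},{"gripper":0,"travel":[0.001,0,-0.0001],"twist":0},{"gripper":0,"travel":[0.001,0,-0.0001],"twist":0},{"gripper":0,"travel":[0.001,0,-0.0001],"twist":0}]'
python3 -m handwheel '[{"gripper":0,"travel":[0.001,0,-0.0001],"twist":0},{"gripper":0,"travel":[0.001,0,-0.0001],"twist":0},{"gripper":0,"travel":[0.001,0,0],"twist":0}]'
python3 -m handwheel '[{"gripper":0,"travel":[-0.006,0,0],"twist":0},{"gripper":0,"travel":[-0.02,0,0],"twist":0},{"gripper":0,"travel":[-0.02,0,0],"twist":0}]'
python3 - <<'E'
from h import *
f,m,R,c=mould();print(R,c,np.round(cv2.boxPoints(R),1).tolist())
E
```

```text
time_s: 7.45
ee_pos: [526.1, -164.6, 228.7]
ee_rot: [180.0, 0.5, -4.4]
force: [-7.0, -3.7, -4.5]
gripper_width: 0.4
time_s: 7.87
ee_pos: [531.1, -165.0, 229.1]
ee_rot: [180.0, 0.5, -4.4]
force: [-7.6, -3.9, -5.3]
gripper_width: 0.3
time_s: 8.12
ee_pos: [534.2, -165.2, 229.3]
ee_rot: [180.0, 0.5, -4.4]
force: [-6.9, -3.3, -4.9]
gripper_width: 0.4
time_s: 8.37
ee_pos: [491.1, -161.6, 231.6]
ee_rot: [180.0, -0.2, -4.4]
force: [-0.8, 0.1, 0.8]
gripper_width: 0.6
((587.0313720703125, -7.819061279296875), (92.16463470458984, 338.71636962890625), 3.361823081970215) 0.9 [[531.0999755859375, 158.5], [551.0, -179.60000610351562], [643.0, -174.1999969482422], [623.0999755859375, 164.0]]
```

```bash

python3 -m handwheel '[{"gripper":0,"travel":[-0.0018,-0.0383,0.0008],"twist":0},{"gripper":0,"travel":[-0.0018,-0.0383,0.0008],"twist":0},{"gripper":0,"travel":[-0.0018,-0.0383,0.0008],"twist":0},{"gripper":0,"travel":[-0.0018,-0.0383,0.0008],"twist":0}]'
python3 -m handwheel '[{"gripper":0,"travel":[-0.0018,-0.0383,0.0008],"twist":0},{"gripper":0,"travel":[-0.0018,-0.0383,0.0008],"twist":0},{"gripper":0,"travel":[-0.0018,-0.0383,0.0008],"twist":0},{"gripper":0,"travel":[-0.0018,-0.0383,0.0008],"twist":0}]'
python3 -m handwheel '[{"gripper":0,"travel":[0.002,0,0],"twist":0},{"gripper":0,"travel":[0.002,0,0],"twist":0},{"gripper":0,"travel":[0.002,0,0],"twist":0},{"gripper":0,"travel":[0.001,0,0],"twist":0}]'
python3 -m handwheel '[{"gripper":0,"travel":[0.001,0,0],"twist":0},{"gripper":0,"travel":[0.001,0,-0.0005],"twist":0},{"gripper":0,"travel":[0.001,0,-0.0005],"twist":0}]'
```

```text
time_s: 8.8
ee_pos: [496.4, -6.7, 228.8]
ee_rot: [-180.0, -0.3, -4.5]
force: [1.2, 0.3, 0.4]
gripper_width: 0.4
time_s: 9.13
ee_pos: [500.8, 147.7, 225.6]
ee_rot: [-179.9, -0.2, -4.4]
force: [-0.0, -0.8, 0.8]
gripper_width: 0.6
time_s: 9.47
ee_pos: [507.4, 143.8, 225.0]
ee_rot: [-180.0, -0.1, -4.5]
force: [-0.1, -0.8, 1.8]
gripper_width: 0.9
time_s: 9.72
ee_pos: [509.9, 143.4, 225.9]
ee_rot: [180.0, -0.0, -4.5]
force: [0.5, -0.1, 0.0]
gripper_width: 0.7
```

```bash

python3 -m handwheel '[{"gripper":0,"travel":[0.001,0,-0.0003],"twist":0},{"gripper":0,"travel":[0.001,0,-0.0003],"twist":0}]'
python3 -m handwheel '[{"gripper":0,"travel":[0.0007,0,-0.0004],"twist":0},{"gripper":0,"travel":[0.0007,0,-0.0004],"twist":0}]'
python3 -m handwheel '[{"gripper":0,"travel":[0.0006,0,-0.0004],"twist":0},{"gripper":0,"travel":[0.0006,0,-0.0004],"twist":0}]'
```

```text
time_s: 9.88
ee_pos: [511.8, 143.8, 226.6]
ee_rot: [-180.0, -0.0, -4.5]
force: [0.1, -0.2, -0.5]
gripper_width: 0.4
time_s: 10.05
ee_pos: [513.0, 144.0, 227.2]
ee_rot: [180.0, 0.0, -4.4]
force: [-1.0, 0.7, -1.5]
gripper_width: 0.6
time_s: 10.22
ee_pos: [513.5, 143.9, 227.5]
ee_rot: [180.0, 0.2, -4.4]
force: [-2.6, -0.0, -2.1]
gripper_width: 0.4
```

```bash

python3 -m handwheel '[{"gripper":0,"travel":[0.0006,0,-0.0003],"twist":0},{"gripper":0,"travel":[0.0006,0,-0.0003],"twist":0}]'
python3 -m handwheel '[{"gripper":0,"travel":[0.0005,0,-0.0003],"twist":0},{"gripper":0,"travel":[0.0005,0,-0.0003],"twist":0}]'
python3 -m handwheel '[{"gripper":0,"travel":[0.0005,0,-0.0002],"twist":0},{"gripper":0,"travel":[0.0005,0,-0.0002],"twist":0}]'
```

```text
time_s: 10.38
ee_pos: [514.0, 143.9, 227.7]
ee_rot: [179.9, 0.3, -4.4]
force: [-6.1, 2.5, -3.8]
gripper_width: 0.7
time_s: 10.55
ee_pos: [514.5, 143.9, 228.0]
ee_rot: [179.9, 0.4, -4.4]
force: [-6.9, 1.3, -4.0]
gripper_width: 0.6
time_s: 10.72
ee_pos: [515.1, 143.9, 228.2]
ee_rot: [179.9, 0.5, -4.4]
force: [-8.4, 3.1, -3.3]
gripper_width: 0.5
```

```bash

python3 -m handwheel '[{"gripper":0,"travel":[0.0005,0,-0.0002],"twist":0},{"gripper":0,"travel":[0.0005,0,-0.0002],"twist":0}]'
python3 -m handwheel '[{"gripper":0,"travel":[0.0006,0,-0.0001],"twist":0},{"gripper":0,"travel":[0.0006,0,-0.0001],"twist":0},{"gripper":0,"travel":[0.0007,0,-0.0001],"twist":0}]'
python3 -m handwheel '[{"gripper":0,"travel":[0.0008,0,-0.0001],"twist":0},{"gripper":0,"travel":[0.0008,0,-0.0001],"twist":0},{"gripper":0,"travel":[0.0008,0,-0.0001],"twist":0},{"gripper":0,"travel":[0.001,0,-0.0001],"twist":0},{"gripper":0,"travel":[0.001,0,-0.0001],"twist":0}]'
```

```text
time_s: 10.88
ee_pos: [516.1, 143.9, 228.5]
ee_rot: [179.9, 0.5, -4.4]
force: [-7.5, 3.1, -4.3]
gripper_width: 0.3
time_s: 11.13
ee_pos: [518.0, 143.8, 228.8]
ee_rot: [179.9, 0.5, -4.4]
force: [-7.0, 3.6, -3.8]
gripper_width: 0.3
time_s: 11.55
ee_pos: [522.4, 143.6, 229.3]
ee_rot: [179.9, 0.5, -4.4]
force: [-8.4, 4.3, -3.4]
gripper_width: 0.3
```

```bash

python3 -m handwheel '[{"gripper":0,"travel":[0.001,0,-0.0001],"twist":0},{"gripper":0,"travel":[0.001,0,-0.0001],"twist":0},{"gripper":0,"travel":[0.001,0,-0.0001],"twist":0},{"gripper":0,"travel":[0.001,0,-0.0001],"twist":0},{"gripper":0,"travel":[0.001,0,-0.0001],"twist":0}]'
python3 -m handwheel '[{"gripper":0,"travel":[0.001,0,-0.0001],"twist":0},{"gripper":0,"travel":[0.001,0,-0.0001],"twist":0},{"gripper":0,"travel":[0.001,0,-0.0001],"twist":0},{"gripper":0,"travel":[0.001,0,-0.0001],"twist":0},{"gripper":0,"travel":[0.001,0,-0.0001],"twist":0}]'
python3 -m handwheel '[{"gripper":0,"travel":[0.001,0,-0.0001],"twist":0},{"gripper":0,"travel":[0.001,0,-0.0001],"twist":0},{"gripper":0,"travel":[0.001,0,-0.0001],"twist":0},{"gripper":0,"travel":[0.001,0,-0.0001],"twist":0},{"gripper":0,"travel":[0.001,0,-0.0001],"twist":0}]'
python3 -m handwheel '[{"gripper":0,"travel":[0.001,0,-0.0001],"twist":0},{"gripper":0,"travel":[0.001,0,-0.0001],"twist":0},{"gripper":0,"travel":[0.001,0,-0.0001],"twist":0}]'
python3 - <<'E'
from h import *
f,m,R,c=mould();B=cv2.boxPoints(R);print(R,c)
S=np.array([661,-13.9]);X=np.array([.9971,-.0762]);Y=np.array([.0762,.9971])
print(np.round([[(b-S)@X,(b-S)@Y] for b in B],1).tolist())
E
```

```text
time_s: 11.97
ee_pos: [527.4, 143.3, 229.8]
ee_rot: [180.0, 0.5, -4.4]
force: [-7.5, 4.6, -3.4]
gripper_width: 0.5
time_s: 12.38
ee_pos: [532.4, 143.0, 230.3]
ee_rot: [180.0, 0.5, -4.4]
force: [-7.0, 4.6, -3.5]
gripper_width: 0.6
time_s: 12.8
ee_pos: [537.4, 142.6, 230.8]
ee_rot: [180.0, 0.5, -4.4]
force: [-7.4, 4.5, -3.3]
gripper_width: 0.7
time_s: 13.05
ee_pos: [540.4, 142.4, 231.1]
ee_rot: [180.0, 0.5, -4.4]
force: [-7.6, 3.8, -4.0]
gripper_width: 0.5
((596.1298217773438, -10.819869995117188), (340.650146484375, 93.52774047851562), 87.55703735351562) 0.58
[[-105.9, -173.7], [-12.5, -170.5], [-23.9, 169.9], [-117.4, 166.8]]
```

```bash

python3 -m handwheel '[{"gripper":0,"travel":[0.001,0,-0.0001],"twist":0},{"gripper":0,"travel":[0.001,0,-0.0001],"twist":0},{"gripper":0,"travel":[0.001,0,-0.0001],"twist":0},{"gripper":0,"travel":[0.001,0,-0.0001],"twist":0},{"gripper":0,"travel":[0.001,0,-0.0001],"twist":0}]'
python3 -m handwheel '[{"gripper":0,"travel":[0.001,0,-0.0001],"twist":0},{"gripper":0,"travel":[0.001,0,-0.0001],"twist":0},{"gripper":0,"travel":[0.001,0,-0.0001],"twist":0},{"gripper":0,"travel":[0.001,0,-0.0001],"twist":0},{"gripper":0,"travel":[0.001,0,-0.0001],"twist":0}]'
python3 -m handwheel '[{"gripper":0,"travel":[0.001,0,-0.0001],"twist":0},{"gripper":0,"travel":[0.001,0,-0.0001],"twist":0},{"gripper":0,"travel":[0.001,0,-0.0001],"twist":0},{"gripper":0,"travel":[0.001,0,-0.0001],"twist":0}]'
python3 -m handwheel '[{"gripper":0,"travel":[0.0007,0,-0.0001],"twist":0},{"gripper":0,"travel":[0.0007,0,-0.0001],"twist":0},{"gripper":0,"travel":[0.0006,0,-0.0001],"twist":0}]'
```

```text
time_s: 13.57
ee_pos: [545.4, 142.0, 231.6]
ee_rot: [180.0, 0.5, -4.4]
force: [-7.6, 4.2, -3.8]
gripper_width: 0.4
time_s: 13.98
ee_pos: [550.2, 141.8, 232.0]
ee_rot: [-180.0, 0.5, -4.5]
force: [-8.5, 5.9, -4.2]
gripper_width: 0.7
time_s: 14.32
ee_pos: [554.2, 141.6, 232.3]
ee_rot: [-180.0, 0.5, -4.5]
force: [-7.2, 4.7, -4.6]
gripper_width: 0.4
time_s: 14.57
ee_pos: [556.2, 141.3, 232.5]
ee_rot: [-180.0, 0.5, -4.5]
force: [-6.3, 4.9, -3.9]
gripper_width: 0.6
```

```bash

python3 -m handwheel '[{"gripper":0,"travel":[0.0006,0,-0.0001],"twist":0},{"gripper":0,"travel":[0.0006,0,-0.0001],"twist":0},{"gripper":0,"travel":[0.0006,0,-0.0001],"twist":0}]'
python3 -m handwheel '[{"gripper":0,"travel":[0.0006,0,-0.0001],"twist":0},{"gripper":0,"travel":[0.0006,0,-0.0001],"twist":0},{"gripper":0,"travel":[0.0006,0,-0.0001],"twist":0}]'
python3 -m handwheel '[{"gripper":0,"travel":[0.0006,0,-0.0001],"twist":0},{"gripper":0,"travel":[0.0006,0,-0.0001],"twist":0}]'
```

```text
time_s: 14.82
ee_pos: [558.0, 141.2, 232.8]
ee_rot: [-180.0, 0.5, -4.5]
force: [-7.7, 4.5, -6.0]
gripper_width: 0.4
time_s: 15.07
ee_pos: [559.8, 141.0, 233.1]
ee_rot: [180.0, 0.5, -4.5]
force: [-7.5, 4.4, -5.3]
gripper_width: 0.2
time_s: 15.23
ee_pos: [561.0, 140.9, 233.2]
ee_rot: [180.0, 0.5, -4.5]
force: [-6.7, 4.3, -5.9]
gripper_width: 0.4
```

```bash

python3 -m handwheel '[{"gripper":0,"travel":[0.0006,0,0],"twist":0},{"gripper":0,"travel":[0.0006,0,0],"twist":0}]'
python3 -m handwheel '[{"gripper":0,"travel":[0.0006,0,0],"twist":0},{"gripper":0,"travel":[0.0006,0,0],"twist":0}]'
python3 -m handwheel '[{"gripper":0,"travel":[0.0006,0,0],"twist":0}]'
python3 - <<'E'
from h import *
f,m,R,c=mould();B=cv2.boxPoints(R);print(R,c)
S=np.array([661,-13.9]);X=np.array([.9971,-.0762]);Y=np.array([.0762,.9971])
print(np.round([[(b-S)@X,(b-S)@Y] for b in B],1).tolist())
E
```

```text
time_s: 15.4
ee_pos: [562.2, 140.8, 233.2]
ee_rot: [-180.0, 0.5, -4.5]
force: [-7.0, 5.2, -4.2]
gripper_width: 0.6
time_s: 15.57
ee_pos: [563.4, 140.8, 233.3]
ee_rot: [-180.0, 0.5, -4.5]
force: [-7.6, 5.2, -4.4]
gripper_width: 0.5
time_s: 15.65
ee_pos: [564.0, 140.7, 233.3]
ee_rot: [-180.0, 0.5, -4.5]
force: [-7.6, 4.9, -4.6]
gripper_width: 0.8
((603.95751953125, -12.197555541992188), (337.5825500488281, 91.58677673339844), 81.42996215820312) 0.87
[[-115.0, -167.6], [-23.7, -174.3], [1.0, 162.3], [-90.3, 169.0]]
```

```bash

python3 -m handwheel '[{"gripper":0,"travel":[0.0006,0,0],"twist":0},{"gripper":0,"travel":[0.0005,0,0],"twist":0}]'
python3 -m handwheel '[{"gripper":0,"travel":[0.0005,0,0],"twist":0},{"gripper":0,"travel":[0.0005,0,0],"twist":0}]'
python3 -m handwheel '[{"gripper":0,"travel":[0.0005,0,0],"twist":0}]'
```

```text
time_s: 15.92
ee_pos: [564.9, 140.7, 233.3]
ee_rot: [-180.0, 0.6, -4.5]
force: [-8.3, 5.4, -3.6]
gripper_width: 0.6
time_s: 16.08
ee_pos: [565.5, 140.7, 233.2]
ee_rot: [-180.0, 0.7, -4.5]
force: [-10.3, 5.6, -2.8]
gripper_width: 0.8
time_s: 16.17
ee_pos: [565.8, 140.7, 233.2]
ee_rot: [-180.0, 0.7, -4.5]
force: [-11.5, 5.8, -1.9]
gripper_width: 0.5
```

```bash

python3 -m handwheel '[{"gripper":0,"travel":[-0.004,0,0],"twist":0},{"gripper":0,"travel":[-0.016,0,0],"twist":0},{"gripper":0,"travel":[-0.017,0,0],"twist":0}]'
python3 -m handwheel '[{"gripper":0,"travel":[0,0.038,0.001],"twist":0},{"gripper":0,"travel":[0,0.038,0.001],"twist":0},{"gripper":0,"travel":[0,0.038,0.001],"twist":0},{"gripper":0,"travel":[0,0.038,0.001],"twist":0}]'
python3 -m handwheel '[{"gripper":0,"travel":[0,0.038,0.001],"twist":0},{"gripper":0,"travel":[0,0.038,0.001],"twist":0},{"gripper":0,"travel":[0,0.038,0.001],"twist":0},{"gripper":0,"travel":[0,0.038,0.001],"twist":0}]'
python3 -m handwheel '[{"gripper":0,"travel":[0.001,0,0],"twist":0},{"gripper":0,"travel":[0.001,0,0],"twist":0},{"gripper":0,"travel":[0.001,0,0],"twist":0}]'
python3 - <<'E'
from h import *
f,m,R,c=mould();B=cv2.boxPoints(R);print(R,c)
S=np.array([661,-13.9]);X=np.array([.9971,-.0762]);Y=np.array([.0762,.9971])
print(np.round([[(b-S)@X,(b-S)@Y] for b in B],1).tolist())
E
```

```text
time_s: 16.42
ee_pos: [532.9, 142.8, 235.4]
ee_rot: [-180.0, -0.2, -4.4]
force: [-0.4, -0.3, -0.3]
gripper_width: 0.5
time_s: 16.75
ee_pos: [520.8, -10.2, 231.8]
ee_rot: [180.0, -0.2, -4.3]
force: [0.9, -0.4, -0.5]
gripper_width: 0.2
time_s: 17.08
ee_pos: [509.0, -162.7, 227.8]
ee_rot: [179.9, -0.2, -4.4]
force: [0.0, 0.2, 0.2]
gripper_width: 0.6
time_s: 17.33
ee_pos: [512.0, -160.8, 227.4]
ee_rot: [180.0, -0.1, -4.5]
force: [0.5, 0.7, 0.0]
gripper_width: 0.6
((602.7550048828125, -11.890960693359375), (338.57135009765625, 94.50261688232422), 81.20101928710938) 0.91
[[-118.4, -167.6], [-24.2, -174.9], [2.0, 162.7], [-92.3, 170.0]]
```

```bash

python3 -m handwheel '[{"gripper":0,"travel":[0.001,0,-0.0003],"twist":0},{"gripper":0,"travel":[0.001,0,-0.0003],"twist":0}]'
python3 -m handwheel '[{"gripper":0,"travel":[0.0008,0,-0.0004],"twist":0},{"gripper":0,"travel":[0.0008,0,-0.0004],"twist":0}]'
python3 -m handwheel '[{"gripper":0,"travel":[0.0006,0,-0.0004],"twist":0},{"gripper":0,"travel":[0.0006,0,-0.0004],"twist":0}]'
python3 -m handwheel '[{"gripper":0,"travel":[0.0006,0,-0.0003],"twist":0},{"gripper":0,"travel":[0.0006,0,-0.0003],"twist":0}]'
```

```text
time_s: 17.6
ee_pos: [513.9, -159.8, 227.8]
ee_rot: [180.0, -0.0, -4.3]
force: [-0.1, -0.5, -0.1]
gripper_width: 0.4
time_s: 17.77
ee_pos: [515.4, -160.4, 228.6]
ee_rot: [180.0, -0.0, -4.4]
force: [-0.3, 0.7, 0.3]
gripper_width: 0.6
time_s: 17.93
ee_pos: [516.5, -160.9, 229.4]
ee_rot: [180.0, -0.0, -4.4]
force: [-0.1, -0.1, 0.2]
gripper_width: 0.3
time_s: 18.1
ee_pos: [517.6, -161.2, 230.0]
ee_rot: [180.0, -0.0, -4.4]
force: [0.1, 0.3, -0.1]
gripper_width: 0.4
```

```bash

python3 -m handwheel '[{"gripper":0,"travel":[0.0007,0,-0.0001],"twist":0},{"gripper":0,"travel":[0.0007,0,-0.0002],"twist":0}]'
python3 -m handwheel '[{"gripper":0,"travel":[0.0006,0,-0.0003],"twist":0},{"gripper":0,"travel":[0.0006,0,-0.0003],"twist":0}]'
python3 -m handwheel '[{"gripper":0,"travel":[0.0006,0,-0.0003],"twist":0},{"gripper":0,"travel":[0.0006,0,-0.0003],"twist":0}]'
```

```text
time_s: 18.27
ee_pos: [518.6, -161.3, 230.1]
ee_rot: [-180.0, 0.1, -4.4]
force: [-2.9, -0.4, 0.3]
gripper_width: 0.5
time_s: 18.43
ee_pos: [519.1, -161.3, 230.2]
ee_rot: [-180.0, 0.2, -4.4]
force: [-5.4, -1.9, -1.0]
gripper_width: 0.2
time_s: 18.6
ee_pos: [519.6, -161.4, 230.4]
ee_rot: [-180.0, 0.4, -4.4]
force: [-7.0, -2.5, -2.0]
gripper_width: 0.3
```

```bash

python3 -m handwheel '[{"gripper":0,"travel":[0.0005,0,-0.0003],"twist":0},{"gripper":0,"travel":[0.0005,0,-0.0003],"twist":0}]'
python3 -m handwheel '[{"gripper":0,"travel":[0.0005,0,-0.0003],"twist":0},{"gripper":0,"travel":[0.0005,0,-0.0003],"twist":0}]'
python3 -m handwheel '[{"gripper":0,"travel":[0.0006,0,-0.0002],"twist":0},{"gripper":0,"travel":[0.0006,0,-0.0001],"twist":0}]'
```

```text
time_s: 18.77
ee_pos: [520.1, -161.5, 230.5]
ee_rot: [-180.0, 0.5, -4.4]
force: [-7.8, -1.7, -2.8]
gripper_width: 0.5
time_s: 18.93
ee_pos: [521.0, -161.6, 230.9]
ee_rot: [-180.0, 0.5, -4.4]
force: [-6.6, -2.0, -4.2]
gripper_width: 0.3
time_s: 19.1
ee_pos: [522.2, -161.7, 231.1]
ee_rot: [-180.0, 0.5, -4.4]
force: [-7.8, -2.3, -4.2]
gripper_width: 0.7
```

```bash

python3 -m handwheel '[{"gripper":0,"travel":[0.0008,0,-0.0001],"twist":0},{"gripper":0,"travel":[0.001,0,-0.0001],"twist":0},{"gripper":0,"travel":[0.001,0,-0.0001],"twist":0},{"gripper":0,"travel":[0.001,0,-0.0001],"twist":0},{"gripper":0,"travel":[0.001,0,-0.0001],"twist":0}]'
python3 -m handwheel '[{"gripper":0,"travel":[0.001,0,-0.0001],"twist":0},{"gripper":0,"travel":[0.001,0,-0.0001],"twist":0},{"gripper":0,"travel":[0.001,0,-0.0001],"twist":0},{"gripper":0,"travel":[0.001,0,-0.0001],"twist":0},{"gripper":0,"travel":[0.001,0,-0.0001],"twist":0}]'
python3 -m handwheel '[{"gripper":0,"travel":[0.001,0,-0.0001],"twist":0},{"gripper":0,"travel":[0.001,0,-0.0001],"twist":0},{"gripper":0,"travel":[0.0008,0,-0.0001],"twist":0}]'
python3 -m handwheel '[{"gripper":0,"travel":[0.0007,0,-0.0001],"twist":0},{"gripper":0,"travel":[0.0007,0,-0.0001],"twist":0}]'
```

```text
time_s: 19.52
ee_pos: [527.0, -162.2, 231.6]
ee_rot: [-180.0, 0.5, -4.4]
force: [-7.4, -3.0, -3.9]
gripper_width: 0.5
time_s: 19.93
ee_pos: [532.0, -162.6, 232.2]
ee_rot: [-180.0, 0.5, -4.4]
force: [-7.4, -2.7, -3.1]
gripper_width: 0.5
time_s: 20.18
ee_pos: [534.8, -162.8, 232.5]
ee_rot: [-180.0, 0.5, -4.4]
force: [-7.5, -2.2, -3.9]
gripper_width: 0.6
time_s: 20.35
ee_pos: [536.2, -162.9, 232.7]
ee_rot: [-180.0, 0.5, -4.4]
force: [-7.9, -2.9, -2.7]
gripper_width: 0.0
```

```bash

python3 -m handwheel '[{"gripper":0,"travel":[0.0006,0,-0.0001],"twist":0},{"gripper":0,"travel":[0.0006,0,-0.0001],"twist":0},{"gripper":0,"travel":[0.0006,0,-0.0001],"twist":0}]'
python3 -m handwheel '[{"gripper":0,"travel":[0.0006,0,-0.0001],"twist":0},{"gripper":0,"travel":[0.0006,0,-0.0001],"twist":0}]'
python3 -m handwheel '[{"gripper":0,"travel":[0.0006,0,-0.0001],"twist":0},{"gripper":0,"travel":[0.0006,0,-0.0001],"twist":0}]'
```

```text
time_s: 20.6
ee_pos: [537.9, -163.1, 232.9]
ee_rot: [-180.0, 0.6, -4.4]
force: [-8.6, -2.3, -2.6]
gripper_width: 0.2
time_s: 20.77
ee_pos: [539.0, -163.2, 233.0]
ee_rot: [180.0, 0.6, -4.4]
force: [-8.6, -3.0, -4.4]
gripper_width: 0.8
time_s: 20.93
ee_pos: [540.2, -163.3, 233.1]
ee_rot: [180.0, 0.6, -4.4]
force: [-8.5, -3.3, -3.9]
gripper_width: 0.3
```

```bash

python3 -m handwheel '[{"gripper":0,"travel":[0.0006,0,0],"twist":0},{"gripper":0,"travel":[0.0006,0,0],"twist":0}]'
python3 -m handwheel '[{"gripper":0,"travel":[0.0005,0,0],"twist":0},{"gripper":0,"travel":[0.0005,0,0],"twist":0}]'
python3 -m handwheel '[{"gripper":0,"travel":[0.0005,0,0],"twist":0}]'
python3 - <<'E'
from h import *
f,m,R,c=mould();B=cv2.boxPoints(R);print(R,c)
S=np.array([661,-13.9]);X=np.array([.9971,-.0762]);Y=np.array([.0762,.9971])
print(np.round([[(b-S)@X,(b-S)@Y] for b in B],1).tolist())
E
```

```text
time_s: 21.1
ee_pos: [541.4, -163.5, 233.1]
ee_rot: [180.0, 0.6, -4.4]
force: [-7.3, -4.4, -4.5]
gripper_width: 0.1
time_s: 21.27
ee_pos: [542.3, -163.6, 233.1]
ee_rot: [180.0, 0.6, -4.4]
force: [-7.1, -2.9, -4.3]
gripper_width: 0.3
time_s: 21.35
ee_pos: [542.8, -163.7, 233.2]
ee_rot: [180.0, 0.6, -4.4]
force: [-7.6, -4.6, -4.3]
gripper_width: 0.0Traceback (most recent call last):
  File "<stdin>", line 2, in <module>
  File "h.py", line 11, in mould
    m=np.array(r[0]["pixels"]).astype(np.uint8)
               ~^^^
IndexError: list index out of range
```

```bash

python3 -m handwheel '[{"gripper":0,"travel":[0.0005,0,0],"twist":0},{"gripper":0,"travel":[0.0005,0,0],"twist":0}]'
python3 -m handwheel '[{"gripper":0,"travel":[0.0005,0,0],"twist":0}]'
python3 - <<'E'
from h import *
f,m,R,c=mould();B=cv2.boxPoints(R);print(R,c)
S=np.array([661,-13.9]);X=np.array([.9971,-.0762]);Y=np.array([.0762,.9971])
print(np.round([[(b-S)@X,(b-S)@Y] for b in B],1).tolist())
E
```

```text
time_s: 21.62
ee_pos: [543.6, -163.7, 233.2]
ee_rot: [180.0, 0.6, -4.4]
force: [-9.2, -4.1, -2.6]
gripper_width: 0.1
time_s: 21.7
ee_pos: [543.9, -163.8, 233.1]
ee_rot: [180.0, 0.7, -4.4]
force: [-10.2, -4.0, -2.5]
gripper_width: 0.6
((613.659423828125, -12.771163940429688), (342.366943359375, 97.63301849365234), 88.27542877197266) 0.87
[[-88.2, -175.7], [9.4, -171.2], [-6.4, 170.8], [-104.0, 166.3]]
```

```bash

python3 -m handwheel '[{"gripper":0,"travel":[-0.004,0,0],"twist":0},{"gripper":0,"travel":[-0.01,0,0],"twist":0},{"gripper":0,"travel":[-0.012,0,0],"twist":0}]'
python3 -m handwheel '[{"gripper":0,"travel":[0,-0.0382,0.001],"twist":0},{"gripper":0,"travel":[0,-0.0382,0.001],"twist":0},{"gripper":0,"travel":[0,-0.0382,0.001],"twist":0},{"gripper":0,"travel":[0,-0.0382,0.001],"twist":0}]'
python3 -m handwheel '[{"gripper":0,"travel":[0,-0.0382,0.001],"twist":0},{"gripper":0,"travel":[0,-0.0382,0.001],"twist":0},{"gripper":0,"travel":[0,-0.0382,0.001],"twist":0},{"gripper":0,"travel":[0,-0.0382,0.001],"twist":0}]'
python3 -m handwheel '[{"gripper":0,"travel":[0.002,0,0],"twist":0},{"gripper":0,"travel":[0.002,0,0],"twist":0},{"gripper":0,"travel":[0.002,0,0],"twist":0},{"gripper":0,"travel":[0.001,0,0],"twist":0}]'
```

```text
time_s: 22.05
ee_pos: [521.5, -161.5, 235.5]
ee_rot: [180.0, -0.2, -4.4]
force: [-0.2, 1.0, 0.3]
gripper_width: 0.6
time_s: 22.38
ee_pos: [532.9, -7.7, 231.9]
ee_rot: [-180.0, -0.2, -4.5]
force: [0.2, -0.5, -0.2]
gripper_width: 0.3
time_s: 22.72
ee_pos: [544.6, 145.4, 227.8]
ee_rot: [-179.9, -0.2, -4.4]
force: [1.3, 0.1, 0.3]
gripper_width: 0.4
time_s: 23.05
ee_pos: [551.8, 141.7, 227.4]
ee_rot: [-180.0, -0.0, -4.5]
force: [-0.3, -0.5, 0.4]
gripper_width: 0.3
```

```bash
python3 - <<'E'
from h import *
f,m,R,c=mould();B=cv2.boxPoints(R);print(R,c)
S=np.array([661,-13.9]);X=np.array([.9971,-.0762]);Y=np.array([.0762,.9971])
print(np.round([[(b-S)@X,(b-S)@Y] for b in B],1).tolist())
E
```

```text
((611.1986694335938, -11.927001953125), (337.4883728027344, 91.88443756103516), 86.79088592529297) 0.82
[[-92.3, -171.5], [-0.5, -169.6], [-7.3, 167.8], [-99.2, 166.0]]
```

```bash

python3 -m handwheel '[{"gripper":0,"travel":[0.001,0,-0.0003],"twist":0},{"gripper":0,"travel":[0.001,0,-0.0003],"twist":0},{"gripper":0,"travel":[0.001,0,-0.0003],"twist":0}]'
python3 -m handwheel '[{"gripper":0,"travel":[0.0008,0,-0.0003],"twist":0},{"gripper":0,"travel":[0.0008,0,-0.0003],"twist":0}]'
python3 -m handwheel '[{"gripper":0,"travel":[0.0007,0,-0.0003],"twist":0},{"gripper":0,"travel":[0.0007,0,-0.0003],"twist":0}]'
python3 -m handwheel '[{"gripper":0,"travel":[0.0006,0,-0.0003],"twist":0},{"gripper":0,"travel":[0.0006,0,-0.0003],"twist":0}]'
```

```text
time_s: 23.4
ee_pos: [554.7, 141.8, 228.1]
ee_rot: [180.0, -0.0, -4.5]
force: [-0.5, 0.7, -0.8]
gripper_width: 0.4
time_s: 23.57
ee_pos: [556.3, 142.2, 228.7]
ee_rot: [180.0, -0.0, -4.4]
force: [0.0, -0.5, 0.2]
gripper_width: 0.6
time_s: 23.73
ee_pos: [557.2, 142.3, 229.0]
ee_rot: [180.0, 0.1, -4.4]
force: [-1.9, 0.7, -1.0]
gripper_width: 0.6
time_s: 23.9
ee_pos: [557.7, 142.3, 229.1]
ee_rot: [180.0, 0.2, -4.4]
force: [-3.9, 1.3, -2.1]
gripper_width: 0.4
```

```bash

python3 -m handwheel '[{"gripper":0,"travel":[0.0006,0,-0.0003],"twist":0},{"gripper":0,"travel":[0.0006,0,-0.0003],"twist":0}]'
python3 -m handwheel '[{"gripper":0,"travel":[0.0005,0,-0.0003],"twist":0},{"gripper":0,"travel":[0.0005,0,-0.0003],"twist":0}]'
python3 -m handwheel '[{"gripper":0,"travel":[0.0005,0,-0.0002],"twist":0},{"gripper":0,"travel":[0.0005,0,-0.0001],"twist":0}]'
```

```text
time_s: 24.07
ee_pos: [558.3, 142.3, 229.3]
ee_rot: [179.9, 0.4, -4.4]
force: [-7.0, 3.0, -3.9]
gripper_width: 0.7
time_s: 24.23
ee_pos: [558.8, 142.2, 229.5]
ee_rot: [179.9, 0.5, -4.4]
force: [-7.4, 2.6, -3.9]
gripper_width: 0.4
time_s: 24.4
ee_pos: [559.7, 142.3, 229.7]
ee_rot: [179.9, 0.5, -4.4]
force: [-6.4, 3.2, -3.6]
gripper_width: 0.5
```

```bash

python3 -m handwheel '[{"gripper":0,"travel":[0.0006,0,-0.0001],"twist":0},{"gripper":0,"travel":[0.0006,0,-0.0001],"twist":0},{"gripper":0,"travel":[0.0006,0,-0.0001],"twist":0}]'
python3 -m handwheel '[{"gripper":0,"travel":[0.0006,0,-0.0001],"twist":0},{"gripper":0,"travel":[0.0006,0,-0.0001],"twist":0}]'
python3 -m handwheel '[{"gripper":0,"travel":[0.0006,0,-0.0001],"twist":0},{"gripper":0,"travel":[0.0006,0,-0.0001],"twist":0}]'
```

```text
time_s: 24.65
ee_pos: [561.5, 142.2, 229.9]
ee_rot: [179.9, 0.5, -4.4]
force: [-6.8, 3.8, -4.5]
gripper_width: 0.2
time_s: 24.82
ee_pos: [562.7, 142.1, 230.1]
ee_rot: [179.9, 0.5, -4.4]
force: [-7.7, 3.2, -3.6]
gripper_width: 0.3
time_s: 24.98
ee_pos: [563.8, 142.0, 230.3]
ee_rot: [180.0, 0.5, -4.4]
force: [-7.5, 4.4, -4.7]
gripper_width: 0.3
```

```bash

python3 -m handwheel '[{"gripper":0,"travel":[0.0006,0,-0.0001],"twist":0},{"gripper":0,"travel":[0.0006,0,-0.0001],"twist":0}]'
python3 -m handwheel '[{"gripper":0,"travel":[0.0005,0,-0.0001],"twist":0}]'
python3 -m handwheel '[{"gripper":0,"travel":[0.0005,0,-0.0001],"twist":0}]'
python3 -m handwheel '[{"gripper":0,"travel":[0.0004,0,-0.0001],"twist":0}]'
```

```text
time_s: 25.15
ee_pos: [565.0, 141.9, 230.5]
ee_rot: [180.0, 0.5, -4.4]
force: [-6.9, 4.8, -4.1]
gripper_width: 0.4
time_s: 25.23
ee_pos: [565.5, 141.9, 230.5]
ee_rot: [180.0, 0.5, -4.5]
force: [-7.5, 4.1, -4.3]
gripper_width: 0.3
time_s: 25.32
ee_pos: [565.9, 141.9, 230.6]
ee_rot: [180.0, 0.5, -4.5]
force: [-6.8, 3.6, -4.6]
gripper_width: 0.5
time_s: 25.4
ee_pos: [566.3, 141.9, 230.7]
ee_rot: [180.0, 0.5, -4.5]
force: [-7.5, 4.2, -5.0]
gripper_width: 0.1
```

```bash

python3 -m handwheel '[{"gripper":0,"travel":[0.0005,0,-0.0001],"twist":0},{"gripper":0,"travel":[0.0005,0,-0.0001],"twist":0}]'
python3 -m handwheel '[{"gripper":0,"travel":[0.0005,0,0],"twist":0}]'
python3 -m handwheel '[{"gripper":0,"travel":[0.0004,0,0],"twist":0}]'
```

```text
time_s: 25.57
ee_pos: [567.0, 141.9, 230.7]
ee_rot: [180.0, 0.6, -4.5]
force: [-7.9, 4.4, -3.8]
gripper_width: 0.8
time_s: 25.65
ee_pos: [567.2, 141.9, 230.7]
ee_rot: [180.0, 0.7, -4.5]
force: [-11.4, 6.4, -2.4]
gripper_width: 0.7
time_s: 25.73
ee_pos: [567.4, 141.9, 230.8]
ee_rot: [180.0, 0.7, -4.5]
force: [-11.0, 5.3, -1.1]
gripper_width: -0.0
```

```bash

python3 -m handwheel '[{"gripper":0,"travel":[-0.004,0,0],"twist":0},{"gripper":0,"travel":[-0.008,0,0],"twist":0},{"gripper":0,"travel":[-0.004,0,0],"twist":0}]'
python3 -m handwheel '[{"gripper":0,"travel":[0,0.0381,0.0006],"twist":0},{"gripper":0,"travel":[0,0.0381,0.0006],"twist":0},{"gripper":0,"travel":[0,0.0381,0.0006],"twist":0},{"gripper":0,"travel":[0,0.0381,0.0006],"twist":0}]'
python3 -m handwheel '[{"gripper":0,"travel":[0,0.0381,0.0006],"twist":0},{"gripper":0,"travel":[0,0.0381,0.0006],"twist":0},{"gripper":0,"travel":[0,0.0381,0.0006],"twist":0},{"gripper":0,"travel":[0,0.0381,0.0006],"twist":0}]'
python3 -m handwheel '[{"gripper":0,"travel":[0.002,0,0],"twist":0},{"gripper":0,"travel":[0.002,0,0],"twist":0},{"gripper":0,"travel":[0,0,0],"twist":0}]'
python3 - <<'E'
from h import *
S=np.array([661,-13.9]);X=np.array([.9971,-.0762]);Y=np.array([.0762,.9971])
f,m,R,c=mould();B=cv2.boxPoints(R);print(R,c)
print(np.round([[(b-S)@X,(b-S)@Y] for b in B],1).tolist())
E
```

```text
time_s: 25.98
ee_pos: [554.5, 142.5, 233.1]
ee_rot: [-180.0, -0.1, -4.4]
force: [0.1, 0.7, 1.2]
gripper_width: 0.6
time_s: 26.32
ee_pos: [542.9, -10.9, 231.2]
ee_rot: [180.0, -0.2, -4.3]
force: [1.0, 0.3, -0.2]
gripper_width: 0.2
time_s: 26.65
ee_pos: [531.1, -163.5, 228.8]
ee_rot: [179.9, -0.2, -4.4]
force: [0.0, 0.5, -0.5]
gripper_width: 0.4
time_s: 26.9
ee_pos: [535.6, -161.8, 228.4]
ee_rot: [180.0, -0.1, -4.5]
force: [-0.1, 0.0, 0.6]
gripper_width: 0.2
((614.09619140625, -11.648406982421875), (337.0162658691406, 91.0946044921875), 85.18513488769531) 0.96
[[-93.8, -169.5], [-2.7, -170.2], [-0.1, 166.8], [-91.2, 167.5]]
```

```bash

python3 -m handwheel '[{"gripper":0,"travel":[0.001,0,-0.0003],"twist":0},{"gripper":0,"travel":[0.001,0,-0.0003],"twist":0},{"gripper":0,"travel":[0.001,0,-0.0003],"twist":0}]'
python3 -m handwheel '[{"gripper":0,"travel":[0.0007,0,-0.0003],"twist":0},{"gripper":0,"travel":[0.0007,0,-0.0003],"twist":0}]'
python3 -m handwheel '[{"gripper":0,"travel":[0.0006,0,-0.0003],"twist":0},{"gripper":0,"travel":[0.0006,0,-0.0003],"twist":0}]'
```

```text
time_s: 27.25
ee_pos: [538.4, -161.1, 228.9]
ee_rot: [180.0, -0.0, -4.3]
force: [-0.3, -0.1, 0.3]
gripper_width: 0.0
time_s: 27.42
ee_pos: [539.3, -161.6, 229.3]
ee_rot: [-180.0, 0.1, -4.4]
force: [-1.3, 1.4, -0.8]
gripper_width: 0.4
time_s: 27.58
ee_pos: [539.8, -161.7, 229.4]
ee_rot: [-179.9, 0.2, -4.4]
force: [-3.8, 2.2, -1.9]
gripper_width: 0.2
```

```bash

python3 -m handwheel '[{"gripper":0,"travel":[0.0006,0,-0.0003],"twist":0},{"gripper":0,"travel":[0.0006,0,-0.0003],"twist":0}]'
python3 -m handwheel '[{"gripper":0,"travel":[0.0005,0,-0.0003],"twist":0},{"gripper":0,"travel":[0.0005,0,-0.0003],"twist":0}]'
python3 -m handwheel '[{"gripper":0,"travel":[0.0005,0,-0.0002],"twist":0},{"gripper":0,"travel":[0.0005,0,-0.0002],"twist":0}]'
```

```text
time_s: 27.75
ee_pos: [540.3, -161.8, 229.5]
ee_rot: [-179.9, 0.4, -4.4]
force: [-5.6, 2.2, -3.5]
gripper_width: 0.5
time_s: 27.92
ee_pos: [540.9, -161.9, 229.7]
ee_rot: [-179.9, 0.4, -4.4]
force: [-5.6, 1.8, -3.4]
gripper_width: 0.8
time_s: 28.08
ee_pos: [541.9, -162.1, 230.0]
ee_rot: [-179.9, 0.5, -4.4]
force: [-6.2, 0.3, -4.0]
gripper_width: 0.7
```

```bash

python3 -m handwheel '[{"gripper":0,"travel":[0.0005,0,-0.0001],"twist":0},{"gripper":0,"travel":[0.0005,0,-0.0001],"twist":0}]'
python3 -m handwheel '[{"gripper":0,"travel":[0.0005,0,-0.0001],"twist":0}]'
python3 -m handwheel '[{"gripper":0,"travel":[0.0005,0,-0.0001],"twist":0}]'
```

```text
time_s: 28.25
ee_pos: [542.7, -162.3, 230.1]
ee_rot: [-180.0, 0.5, -4.4]
force: [-6.4, -0.7, -4.8]
gripper_width: 0.6
time_s: 28.33
ee_pos: [543.2, -162.4, 230.1]
ee_rot: [-180.0, 0.5, -4.4]
force: [-7.4, -0.0, -4.7]
gripper_width: 0.6
time_s: 28.42
ee_pos: [543.6, -162.5, 230.2]
ee_rot: [-180.0, 0.5, -4.4]
force: [-8.7, -0.6, -4.6]
gripper_width: 0.4
```

```bash

python3 -m handwheel '[{"gripper":0,"travel":[0.0005,0,-0.0001],"twist":0},{"gripper":0,"travel":[0.0003,0,0],"twist":0}]'
python3 -m handwheel '[{"gripper":0,"travel":[0.0003,0,0],"twist":0}]'
python3 -m handwheel '[{"gripper":0,"travel":[0.0003,0,0],"twist":0}]'
python3 -m handwheel '[{"gripper":0,"travel":[0.0003,0,0],"twist":0}]'
```

```text
time_s: 28.58
ee_pos: [544.0, -162.6, 230.2]
ee_rot: [-180.0, 0.6, -4.4]
force: [-8.5, -1.2, -3.9]
gripper_width: 0.6
time_s: 28.67
ee_pos: [544.2, -162.6, 230.2]
ee_rot: [-180.0, 0.6, -4.4]
force: [-9.0, -0.6, -3.7]
gripper_width: 0.6
time_s: 28.75
ee_pos: [544.3, -162.7, 230.2]
ee_rot: [-180.0, 0.7, -4.4]
force: [-9.1, -1.9, -2.6]
gripper_width: 0.8
time_s: 28.83
ee_pos: [544.5, -162.7, 230.2]
ee_rot: [-180.0, 0.7, -4.4]
force: [-9.9, -1.0, -3.3]
gripper_width: 0.6
```

```bash

python3 -m handwheel '[{"gripper":0,"travel":[0.0003,0,0],"twist":0}]'
python3 -m handwheel '[{"gripper":0,"travel":[0.0003,0,0],"twist":0}]'
python3 -m handwheel '[{"gripper":0,"travel":[-0.004,0,0],"twist":0},{"gripper":0,"travel":[-0.008,0,0],"twist":0},{"gripper":0,"travel":[-0.005,0,0],"twist":0}]'
python3 -m handwheel '[{"gripper":0,"travel":[0,-0.0381,0.0006],"twist":0},{"gripper":0,"travel":[0,-0.0381,0.0006],"twist":0},{"gripper":0,"travel":[0,-0.0381,0.0006],"twist":0},{"gripper":0,"travel":[0,-0.0381,0.0006],"twist":0}]'
python3 -m handwheel '[{"gripper":0,"travel":[0,-0.0381,0.0006],"twist":0},{"gripper":0,"travel":[0,-0.0381,0.0006],"twist":0},{"gripper":0,"travel":[0,-0.0381,0.0006],"twist":0},{"gripper":0,"travel":[0,-0.0381,0.0006],"twist":0}]'
python3 -m handwheel '[{"gripper":0,"travel":[0.002,0,0],"twist":0},{"gripper":0,"travel":[0.002,0,0],"twist":0},{"gripper":0,"travel":[0.002,0,0],"twist":0},{"gripper":0,"travel":[0,0,0],"twist":0}]'
python3 - <<'E'
from h import *
S=np.array([661,-13.9]);X=np.array([.9971,-.0762]);Y=np.array([.0762,.9971])
f,m,R,c=mould();B=cv2.boxPoints(R);print(R,c)
print(np.round([[(b-S)@X,(b-S)@Y] for b in B],1).tolist())
E
```

```text
time_s: 28.92
ee_pos: [544.7, -162.7, 230.2]
ee_rot: [-180.0, 0.7, -4.4]
force: [-11.2, -1.4, -1.6]
gripper_width: 0.2
time_s: 29.0
ee_pos: [544.8, -162.8, 230.2]
ee_rot: [-180.0, 0.7, -4.4]
force: [-12.0, -1.0, -1.6]
gripper_width: 0.6
time_s: 29.25
ee_pos: [531.2, -161.7, 232.6]
ee_rot: [180.0, -0.1, -4.4]
force: [-0.5, -0.3, -0.1]
gripper_width: -0.0
time_s: 29.58
ee_pos: [543.3, -8.3, 230.6]
ee_rot: [-180.0, -0.2, -4.5]
force: [0.4, 0.1, -0.5]
gripper_width: 0.5
time_s: 29.92
ee_pos: [555.0, 144.4, 228.2]
ee_rot: [-179.9, -0.2, -4.4]
force: [0.3, -0.6, -0.4]
gripper_width: 0.5
time_s: 30.25
ee_pos: [561.2, 140.9, 227.6]
ee_rot: [180.0, -0.1, -4.5]
force: [-0.2, -0.2, 1.4]
gripper_width: 0.5Traceback (most recent call last):
  File "<stdin>", line 3, in <module>
  File "h.py", line 11, in mould
    m=np.array(r[0]["pixels"]).astype(np.uint8)
               ~^^^
IndexError: list index out of range
```

```bash

python3 -m handwheel '[{"gripper":0,"travel":[0.001,0,-0.0003],"twist":0},{"gripper":0,"travel":[0.001,0,-0.0003],"twist":0},{"gripper":0,"travel":[0.0007,0,-0.0003],"twist":0}]'
python3 -m handwheel '[{"gripper":0,"travel":[0.0007,0,-0.0003],"twist":0},{"gripper":0,"travel":[0.0007,0,-0.0003],"twist":0}]'
python3 -m handwheel '[{"gripper":0,"travel":[0.0006,0,-0.0003],"twist":0},{"gripper":0,"travel":[0.0006,0,-0.0003],"twist":0}]'
python3 - <<'E'
from h import *
S=np.array([661,-13.9]);X=np.array([.9971,-.0762]);Y=np.array([.0762,.9971])
f,m,R,c=mould();B=cv2.boxPoints(R);print(R,c)
print(np.round([[(b-S)@X,(b-S)@Y] for b in B],1).tolist())
E
```

```text
time_s: 30.6
ee_pos: [563.6, 141.2, 228.3]
ee_rot: [180.0, -0.0, -4.5]
force: [-1.1, -0.9, -0.3]
gripper_width: 0.4
time_s: 30.77
ee_pos: [564.1, 141.3, 228.4]
ee_rot: [179.9, 0.2, -4.4]
force: [-3.6, -1.3, 0.6]
gripper_width: 0.8
time_s: 30.93
ee_pos: [564.6, 141.3, 228.5]
ee_rot: [179.9, 0.3, -4.4]
force: [-6.2, -0.4, -2.8]
gripper_width: 0.6
((613.7262573242188, -12.966720581054688), (336.9920349121094, 93.97020721435547), 86.02149200439453) 0.91
[[-93.0, -171.5], [0.9, -170.8], [-1.4, 166.1], [-95.3, 165.5]]
```

```bash

python3 -m handwheel '[{"gripper":0,"travel":[0.0005,0,-0.0003],"twist":0},{"gripper":0,"travel":[0.0005,0,-0.0003],"twist":0}]'
python3 -m handwheel '[{"gripper":0,"travel":[0.0005,0,-0.0002],"twist":0},{"gripper":0,"travel":[0.0005,0,-0.0002],"twist":0}]'
python3 -m handwheel '[{"gripper":0,"travel":[0.0005,0,-0.0001],"twist":0},{"gripper":0,"travel":[0.0005,0,-0.0001],"twist":0}]'
python3 -m handwheel '[{"gripper":0,"travel":[0.0004,0,-0.0001],"twist":0}]'
```

```text
time_s: 31.2
ee_pos: [565.0, 141.3, 228.6]
ee_rot: [179.9, 0.4, -4.4]
force: [-7.2, -0.7, -3.6]
gripper_width: 0.5
time_s: 31.37
ee_pos: [565.9, 141.4, 228.8]
ee_rot: [179.9, 0.5, -4.4]
force: [-6.9, 0.8, -3.4]
gripper_width: 0.3
time_s: 31.53
ee_pos: [566.6, 141.4, 228.9]
ee_rot: [179.9, 0.5, -4.4]
force: [-8.0, 1.6, -2.3]
gripper_width: 0.5
time_s: 31.62
ee_pos: [566.8, 141.5, 228.9]
ee_rot: [179.9, 0.6, -4.4]
force: [-8.3, 1.3, -3.6]
gripper_width: 0.5
```

```bash

python3 -m handwheel '[{"gripper":0,"travel":[0.0004,0,0],"twist":0}]'
python3 -m handwheel '[{"gripper":0,"travel":[0.0004,0,0],"twist":0}]'
python3 -m handwheel '[{"gripper":0,"travel":[0.0004,0,0],"twist":0}]'
```

```text
time_s: 31.7
ee_pos: [567.0, 141.5, 228.9]
ee_rot: [179.9, 0.6, -4.4]
force: [-9.3, 0.7, -1.4]
gripper_width: 0.6
time_s: 31.78
ee_pos: [567.2, 141.5, 228.9]
ee_rot: [179.9, 0.6, -4.4]
force: [-9.9, 1.2, -1.5]
gripper_width: 0.5
time_s: 31.87
ee_pos: [567.4, 141.5, 228.9]
ee_rot: [179.9, 0.7, -4.5]
force: [-10.8, 1.8, 0.3]
gripper_width: 0.4
```

```bash

python3 -m handwheel '[{"gripper":0,"travel":[0.0004,0,0],"twist":0}]'
python3 -m handwheel '[{"gripper":0,"travel":[0.0003,0,0],"twist":0}]'
python3 -m handwheel '[{"gripper":0,"travel":[-0.004,0,0],"twist":0},{"gripper":0,"travel":[-0.02,0,0],"twist":0},{"gripper":0,"travel":[-0.03,0,0],"twist":0},{"gripper":0,"travel":[-0.03,0,0],"twist":0}]'
python3 - <<'E'
from h import *
S=np.array([661,-13.9]);X=np.array([.9971,-.0762]);Y=np.array([.0762,.9971])
for i in range(3):
  try:
    f,m,R,c=mould();B=cv2.boxPoints(R);print(R,c)
    print(np.round([[(b-S)@X,(b-S)@Y] for b in B],1).tolist());
  except IndexError: print("miss")
cv2.imwrite('pics/t2.png',cv2.resize(f["frame"][170:320,180:420],None,fx=3.3,fy=3.3,interpolation=cv2.INTER_CUBIC)[:,:,::-1])
f=env.grab_frame("scene");print(env.pinpoint("scene","keeper_post")[:1],[np.round(atz(f,q["uv"],56),1) for q in env.pinpoint("scene","keeper_post")[:1]])
cv2.imwrite('pics/s2.png',cv2.resize(f["frame"][180:310,220:480],None,fx=3,fy=3,interpolation=cv2.INTER_CUBIC)[:,:,::-1])
E
```

```text
time_s: 31.95
ee_pos: [567.7, 141.5, 228.9]
ee_rot: [179.9, 0.7, -4.5]
force: [-10.9, 2.0, -0.1]
gripper_width: 0.7
time_s: 32.03
ee_pos: [567.8, 141.5, 228.9]
ee_rot: [179.9, 0.7, -4.5]
force: [-11.3, 2.1, 0.1]
gripper_width: 0.3
time_s: 32.37
ee_pos: [487.8, 148.0, 231.1]
ee_rot: [-179.9, -0.2, -4.5]
force: [-0.3, 0.1, 0.1]
gripper_width: 0.5
((615.6143798828125, -12.222702026367188), (338.60821533203125, 94.12525177001953), 85.80628204345703) 0.84
[[-91.9, -171.2], [2.2, -170.9], [1.2, 167.7], [-93.0, 167.4]]
((615.3828735351562, -11.874847412109375), (339.1253662109375, 94.07278442382812), 85.95618438720703) 0.55
[[-91.7, -171.3], [2.4, -170.8], [0.4, 168.4], [-93.6, 167.8]]
((615.283203125, -11.402740478515625), (340.6883850097656, 95.4217300415039), 85.5514144897461) 0.6
[[-93.7, -171.3], [1.7, -171.4], [2.2, 169.3], [-93.3, 169.4]]
[{'uv': [452.9, 241.7], 'confidence': 0.95}] [array([580. , 270.8,  56. ])]
```

View pics/t2.png

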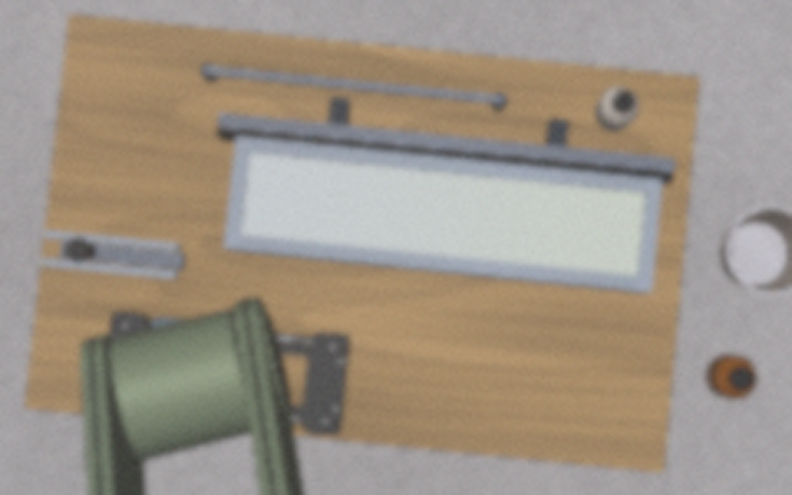

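View pics/s2.png

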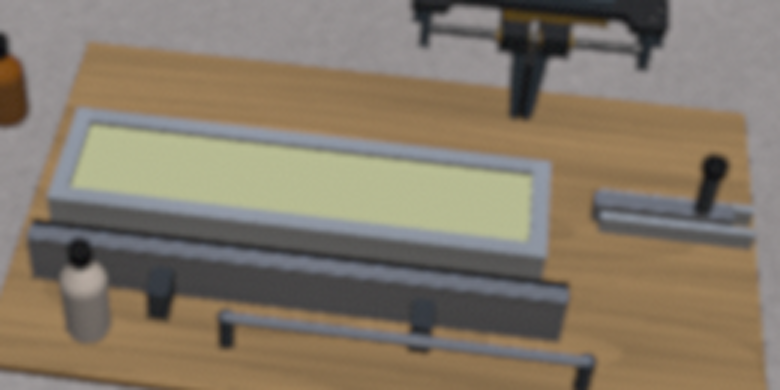

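The mould lies flush on the stop bar along its whole length, with its near-left corner at crop (225,245) in the top view. The keeper post stands at (80,249), still drawn back. Next I go left of the post.

```bash

python3 -m handwheel '[{"gripper":0,"travel":[0,-0.034,-0.002],"twist":0},{"gripper":0,"travel":[0,-0.034,-0.002],"twist":0},{"gripper":0,"travel":[0,-0.034,-0.002],"twist":0},{"gripper":0,"travel":[0,-0.034,-0.002],"twist":0},{"gripper":0,"travel":[0,-0.034,-0.002],"twist":0}]'
python3 -m handwheel '[{"gripper":0,"travel":[0.028,0,0],"twist":0},{"gripper":0,"travel":[0.028,0,0],"twist":0},{"gripper":0,"travel":[0.027,0,0],"twist":0},{"gripper":0,"travel":[0,0,0],"twist":0}]'
python3 -m handwheel '[{"gripper":0,"travel":[0,0.003,0],"twist":0},{"gripper":0,"travel":[0,0.003,0],"twist":0},{"gripper":0,"travel":[0,0.003,0],"twist":0}]'
python3 - <<'E'
from h import *
f=env.grab_frame("scene")
cv2.imwrite('pics/s3.png',cv2.resize(f["frame"][160:310,300:540],None,fx=3,fy=3,interpolation=cv2.INTER_CUBIC)[:,:,::-1])
E
```

```text
time_s: 33.23
ee_pos: [501.3, 318.8, 240.7]
ee_rot: [-180.0, -0.0, -4.5]
force: [1.1, -1.2, 1.0]
gripper_width: 0.3
time_s: 33.57
ee_pos: [588.1, 310.8, 240.5]
ee_rot: [-179.9, -0.3, -4.5]
force: [0.7, 0.1, 0.5]
gripper_width: 0.6
time_s: 33.82
ee_pos: [581.9, 301.3, 240.3]
ee_rot: [180.0, 0.1, -4.4]
force: [0.4, -0.2, -0.0]
gripper_width: 0.0
```

View pics/s3.png

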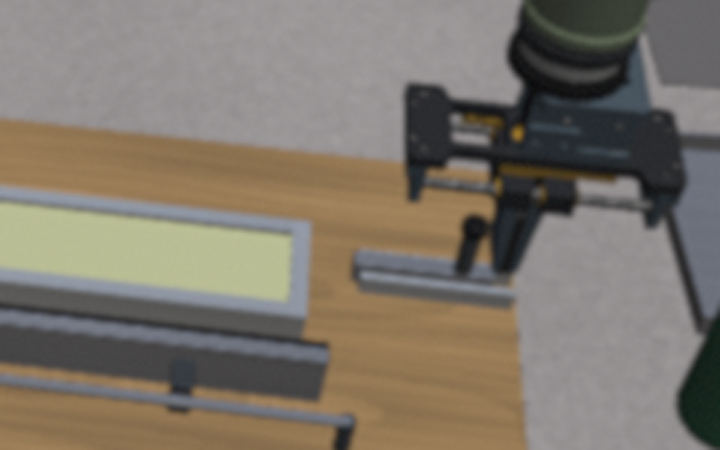

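The fingers stand just left of the post, in line with it. I'll push right.

```bash

python3 -m handwheel '[{"gripper":0,"travel":[0,0.002,0],"twist":0},{"gripper":0,"travel":[0,0.002,0],"twist":0},{"gripper":0,"travel":[0,0.002,0],"twist":0},{"gripper":0,"travel":[0,0.002,0],"twist":0},{"gripper":0,"travel":[0,0.002,0],"twist":0}]'
python3 -m handwheel '[{"gripper":0,"travel":[0,0.002,0],"twist":0},{"gripper":0,"travel":[0,0.002,0],"twist":0},{"gripper":0,"travel":[0,0.002,0],"twist":0},{"gripper":0,"travel":[0,0.002,0],"twist":0},{"gripper":0,"travel":[0,0.002,0],"twist":0}]'
python3 -m handwheel '[{"gripper":0,"travel":[0,0.003,0],"twist":0},{"gripper":0,"travel":[0,0.003,0],"twist":0},{"gripper":0,"travel":[0,0.003,0],"twist":0},{"gripper":0,"travel":[0,0.003,0],"twist":0},{"gripper":0,"travel":[0,0.003,0],"twist":0}]'
python3 -m handwheel '[{"gripper":0,"travel":[0,0.003,0],"twist":0},{"gripper":0,"travel":[0,0.003,0],"twist":0},{"gripper":0,"travel":[0,0.003,0],"twist":0},{"gripper":0,"travel":[0,0.003,0],"twist":0},{"gripper":0,"travel":[0,0.003,0],"twist":0}]'
```

```text
time_s: 34.28
ee_pos: [581.6, 292.0, 240.9]
ee_rot: [-180.0, 0.0, -4.4]
force: [-1.4, 1.6, 0.4]
gripper_width: 0.0
time_s: 34.7
ee_pos: [581.1, 281.6, 240.7]
ee_rot: [180.0, 0.0, -4.4]
force: [-1.6, 1.8, 0.0]
gripper_width: 0.2
time_s: 35.12
ee_pos: [580.0, 266.5, 240.7]
ee_rot: [180.0, -0.0, -4.4]
force: [-1.0, 2.9, 1.2]
gripper_width: 0.6
time_s: 35.53
ee_pos: [578.9, 251.6, 240.7]
ee_rot: [180.0, -0.0, -4.4]
force: [-1.7, 2.8, 1.1]
gripper_width: 0.7
```

```bash

python3 -m handwheel '[{"gripper":0,"travel":[0,0.003,0],"twist":0},{"gripper":0,"travel":[0,0.003,0],"twist":0},{"gripper":0,"travel":[0,0.003,0],"twist":0},{"gripper":0,"travel":[0,0.003,0],"twist":0},{"gripper":0,"travel":[0,0.003,0],"twist":0}]'
python3 -m handwheel '[{"gripper":0,"travel":[0,0.002,0],"twist":0},{"gripper":0,"travel":[0,0.002,0],"twist":0},{"gripper":0,"travel":[0,0.001,0],"twist":0},{"gripper":0,"travel":[0,0.001,0],"twist":0}]'
python3 -m handwheel '[{"gripper":0,"travel":[0,0.001,0],"twist":0},{"gripper":0,"travel":[0,0.001,0],"twist":0},{"gripper":0,"travel":[0,0.001,0],"twist":0}]'
python3 -m handwheel '[{"gripper":0,"travel":[0,0.001,0],"twist":0},{"gripper":0,"travel":[0,0.001,0],"twist":0}]'
```

```text
time_s: 35.95
ee_pos: [577.7, 236.7, 240.8]
ee_rot: [180.0, -0.0, -4.4]
force: [-0.8, 2.4, 0.9]
gripper_width: 0.6
time_s: 36.28
ee_pos: [577.2, 230.9, 240.7]
ee_rot: [180.0, -0.0, -4.4]
force: [-0.5, 1.1, 1.7]
gripper_width: 0.8
time_s: 36.53
ee_pos: [577.0, 228.2, 240.8]
ee_rot: [-179.9, -0.0, -4.4]
force: [-1.6, 6.0, 0.9]
gripper_width: 0.5
time_s: 36.7
ee_pos: [576.9, 227.4, 240.9]
ee_rot: [-179.7, -0.0, -4.5]
force: [-1.3, 11.6, -1.1]
gripper_width: 0.8
```

```bash

python3 -m handwheel '[{"gripper":0,"travel":[0,-0.008,0],"twist":0},{"gripper":0,"travel":[0,-0.03,0],"twist":0},{"gripper":0,"travel":[0,-0.03,-0.02],"twist":0},{"gripper":0,"travel":[0,0,-0.04],"twist":0},{"gripper":0,"travel":[0,0,-0.04],"twist":0}]'
python3 -m handwheel '[{"gripper":0,"travel":[-0.04,0,-0.02],"twist":0},{"gripper":0,"travel":[-0.04,0,0],"twist":0},{"gripper":0,"travel":[-0.04,0,0],"twist":0},{"gripper":0,"travel":[0,0,0],"twist":0}]'
python3 - <<'E'
from h import *
S=np.array([661,-13.9]);X=np.array([.9971,-.0762]);Y=np.array([.0762,.9971])
for i in range(3):
  try:
    f,m,R,c=mould();B=cv2.boxPoints(R);print(R,c)
    print(np.round([[(b-S)@X,(b-S)@Y] for b in B],1).tolist());
  except IndexError: print("miss")
cv2.imwrite('pics/t4.png',cv2.resize(f["frame"][170:320,180:420],None,fx=3.3,fy=3.3,interpolation=cv2.INTER_CUBIC)[:,:,::-1])
f=env.grab_frame("scene");p=[atz(f,q["uv"],56)[:2] for q in env.pinpoint("scene","keeper_post")[:1]];print([((b-S)@X,(b-S)@Y) for b in p])
E
```

```text
time_s: 37.12
ee_pos: [581.8, 295.0, 339.7]
ee_rot: [179.8, 0.2, -4.3]
force: [-0.1, 0.6, 0.2]
gripper_width: 0.5
time_s: 37.45
ee_pos: [459.0, 302.0, 359.0]
ee_rot: [179.8, 0.4, -4.3]
force: [-0.1, -0.2, 0.8]
gripper_width: 0.6
((615.4586791992188, -12.266952514648438), (338.5077819824219, 91.50433349609375), 85.5487060546875) 0.68
[[-91.5, -171.0], [-0.0, -171.2], [0.5, 167.3], [-91.0, 167.5]]
((615.41064453125, -11.685394287109375), (340.17938232421875, 91.96163177490234), 85.47233581542969) 0.57
[[-92.1, -171.2], [-0.1, -171.5], [0.8, 168.7], [-91.1, 169.0]]
((616.2591552734375, -12.463211059570312), (338.914794921875, 94.17373657226562), 85.13434600830078) 0.58
[[-93.3, -171.0], [0.9, -171.8], [3.8, 167.1], [-90.3, 167.9]]
[(np.float64(-102.48358470075651), np.float64(207.0994104964053))]
```

View pics/t4.png

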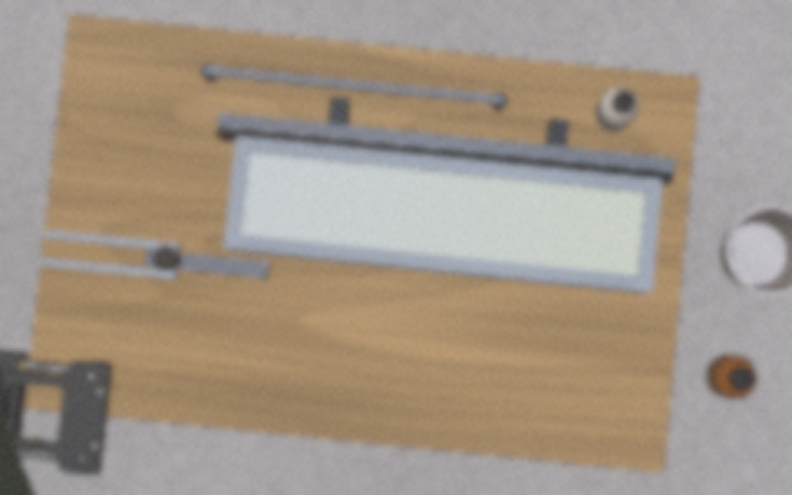

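The keeper bar now reaches behind the mould, with its tip at crop (268,270) and the post at (165,258). The post has moved 70.6 mm and the mould is still flush. Handing in.

```bash
python3 -c "
from workcell import env
print(env.job_done())"
```

```text
the job is handed in; nothing more can be done
None
```

I walked the mould up the bed with six alternate end pushes, right end first, until it sat flush on the stop. Then I pushed the keeper bar across behind it, backed the arm clear and handed in at about 38 s of the 72 s allowed.

- **Flush:** my last top-camera measurements, three of them, put both far corners between about 0 and +4 mm of the stop face. The calibration is only good to about 2 mm, so this does not prove the 3 mm limit on its own. The contact force also rose at both ends, which agrees with the far face being on the rubber. The mould's middle is about 2 mm from the stop's middle.
- **Keeper:** the post moved 70.6 mm as measured by the scene camera. The force rose to about 12 N at the end of its travel, after a steady 2–3 N while sliding.
- **Force and slew:** the highest force read while pushing the mould was about 13 N. The mould slewed about 8° from square at most.
- **Bystanders:** the bottle, cup and dropper by the bed had not moved in the last picture. I did not measure the pitcher, jar or tumbler again, but the arm never came near them.
- **Failed or off readings:** two mould detections returned nothing, and the detected outline was up to about 7 mm too wide when the gripper was next to the mould. I relied on readings taken with the arm clear.

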